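Regrasp a dowel through the sloping V-rest and load the drilling cradle

TASK

Load the walnut dowel (dark wood, yellow upper end) into the level drilling cradle: draw it from the rack by its upper end, set it down in the blue sloping V-rest with the yellow end uppermost and let go, then take it by the middle and lay it in both V's of the cradle with the bare end butted against the red stop. Do not drop it, leave the other two rods standing in the rack, and do not knock over the glue bottle or the jar.

Things in the scene. Friction and masses are not known exactly. Their poses are not given: they have to be found in the camera images.
- walnut_mid (a point): Centre (half-way along) of the walnut dowel: dark brown, diameter 20 mm, length 200 mm, about 50 g. z runs along it towards the yellow-painted end (last 30 mm); bare end at z = -100 mm. It starts upright in one of the rack's holes, yellow end up, its top 215 mm and its bare end 15 mm over the table.
- maple_mid (a point): Centre of the white-stained maple dowel with a blue upper end, same size, also upright in the rack; leave it there. z along its axis.
- steelrod_mid (a point): Centre of the bright steel-coloured rod with a red upper end, same size, also upright in the rack; leave it there. z along its axis.
- rack: Pale wooden block fixed to the table, 200 (x) by 66 (y) by 70 mm high, origin at the centre of its underside. Three holes along its x axis at x = -65, 0, +65 mm, 23 mm wide and 55 mm deep: a rod must rise 55 mm straight up to leave. Which rod is in which hole varies.
- rest_vee (a point): Blue sloping V-rest, fixed: two 90 degree V saddles in line. This point, 124 mm over the table, is where a dowel's centre lies when it rests in both V's, its lower end 1 mm off the foot plate. x points up along the dowel axis, 55 degrees above level and roughly towards the robot; z is square to it, out of the V's, 35 degrees above level and away from the robot; y is level.
- cradle_vee (a point): Level drilling cradle, fixed: this point, 60 mm over the table, is where a dowel's centre lies when it rests in both 90 degree V's touching the red stop. x runs level along the dowel axis towards the stop, z is up. The bare end must face the stop, so the dowel's z axis ends up opposite to this x axis.
- glue: White glue bottle with orange cap, 54 mm wide and 150 mm high, standing to the left; origin at the centre of its underside, z up. Not to be knocked over.
- jar: Glass jar with steel lid, 60 mm wide and 75 mm high; origin at the centre of its underside, z up. Not to be knocked over.
- rest_gap (a point): A point on the V-rest's dowel axis (same axes as rest_vee, at its x = -18 mm) in the open finger gap between the saddles, which runs from x = -44 to +43 mm of this point. In the gap is only a spine 14 mm wide, its top 26 mm below the axis.
- vrest: The whole V-rest with its wooden base 200 x 85 x 12 mm, origin at the centre of the underside below the dowel's centre. Along x of rest_vee: foot plate face at -101 mm, lower saddle -92 to -62, upper saddle +25 to +43 mm; above that the dowel sticks out free to +100. Saddles are 43 mm wide, mouth about 35 mm wide, 4 mm above the axis. A post 30 mm wide stands under the upper saddle.
- cradle: The whole cradle with its aluminium base 250 x 95 x 15 mm, axes as cradle_vee, origin at the centre of the underside. Steel saddles at x = -80 to -50 and +50 to +80 mm, 43 mm wide, mouth about 35 mm wide, 4 mm above the dowel axis; free gap for fingers between them down to the base. Red stop's face at x = +101 mm, 60 mm wide, top 81 mm over the table.

How it is judged:
By the outcome, as a careful person would: the job done as asked, in the order asked, and still so for the second after the job is handed in, with the robot touching nothing.
It also fails if it takes over 61 s, if anything falls off the work surface, if the arm or the gripper's body presses on something with over 40 N, if the wrist force passes 120 N, or if a joint passes its speed limit or range.

ROBOT

A 7-joint arm with a two-finger parallel gripper is mounted at the origin on the work surface. World frame = base frame: x ahead of the robot, y to its left, z up, the work surface at z = 0. Lengths are in m, angles in rad, forces in N, time in s.
With the tool pointing down it reaches from about 0.4 to 0.875 m from the base axis. Payload 19.3 kg.
Tool frame: the origin (TCP) lies between the finger pads; the fingertips stand 19 mm ahead of it and the grasp point (between the pads) is the TCP; z points along the fingers, y is the direction in which the jaws open and shut (so a half turn about z gives the same grasp; the last joint's range is limited). The gripper opens to 85 mm and grips with 20 to 120 N. Pads are 22 mm wide; open, the fingers measure 114 mm over their backs; the gripper's body (76 mm by 85 mm) begins 54 mm behind the grasp point. The pads swing forward as they close: fully open they stand 13 mm farther back than shut.
Start: joints at [-1.311, 0.521, -0.036, 1.599, 0.021, 1.021, -0.113], TCP at [0.202, 0.591, 0.222] pointing down, gripper open.
Joint ranges: [-2.91, 2.91], [-0.3, 2.13], [-1.5, 1.42], [0.17, 2.43], [-1.26, 4.41], [0.16, 1.93], [-2.52, 2.52]. Speed limits (rad/s): [1.89, 1.89, 2.39, 2.39, 3.01, 3.01, 3.01].

INTERFACE

Orientations are given as [roll, pitch, yaw] about the fixed x, y, z axes, in that order (R = Rz(yaw) Ry(pitch) Rx(roll)).
In Python, from workcell import status, imaging, bot gives the robot as it stands.
- The arm moves only by the shell command python3 -m handwheel 'ROWS' [FORCE]. ROWS is JSON, a list of rows, each an object with "offset": the shift along the tool's x, y, z in mm, a list of three; "rot": the turn, a rotation vector about the tool's x, y, z in degrees, a list of three; "claw": the opening, from -1 (shut) to 1 (fully open). A call has 1 to 12 rows; each row shifts and turns the commanded pose from where the row before left it, along the tool's axes as they then stand; what a row does not reach is not made up. A row lasts 1/10 s, in which the tool goes at most 50 mm and 8.59 degrees, less where a joint would pass 70% of its speed; a pose out of reach is approached as far as the arm can. A call is refused whole if a number of a shift passes 50 or a number of a turn 8.59, either way. A call with a gripper value outside its range is refused whole. The fingers move at their own pace and stop on an object; FORCE is the grip in N (left out, the last holds). Time passes only in rows, so rows that do not move let the fingers close. It gives the time, the measured TCP pose, the force and the opening at its end, in the units of the state.
- status.observe(): the state, without advancing time (a new reading comes with each control period).
- imaging.grab_frame(name): name is "scene" or "top"; returns a dict with "color" (420x560x3 uint8, red, green, blue), "range_z" (420x560 float32, m along the optical axis (not along the pixel's ray), 0 where there is no reading), "fx", "fy", "cx", "cy" (pixels), "camera_from_world" (4x4, takes a point from world to camera coordinates). Camera axes: x right, y down, z forward; pixel columns grow to the right and rows downward; lengths in m; the calibration is good to about 2 mm. A picture is of the moment at which its call begins.
- bot.job_done(): hands the job in, once; it reports no verdict.
Trained networks look in the newest picture that a camera, given by its name, has taken for a name from the list of things; names that differ only in an ending like _2 or _b are one class to them, and where a whole thing is asked for, a point or a joint stands for the part that bears it (a point fixed in the world has none). Each returns a list of dicts, best first, with "conf" (0 to 1); they miss things now and then, are a little off and sometimes report something else, mostly with a low value. They report only what shows in the picture. A call takes as long as a camera call.
- imaging.regions_of(thing, camera): "region" (420x560 bool, what is visible of it) and "box" ([centre column, centre row, width, height] in pixels, round what is visible of it).
- imaging.mark_of(thing, camera): "uv" ([column, row] in pixels: a listed point, or the origin of a listed thing).
The state is a dict: "clock": time; "qpos": joint angles; "qd": joint speeds; "joint_efforts": joint torques, N m; "position": TCP position; "tool_rot": TCP orientation; "force": force on the tool from outside, world axes, zero at the start; "moment": the same for the moment, N m; "grip_width": finger opening in m.
Only numpy, scipy, OpenCV 4.12 (cv2) and the standard library are available. Lean on these libraries where they do the work, as an engineer would, in place of code of your own. Each camera call takes 0.05 s, during which the arm holds its last target.

## Working session

There is one attempt and no reset: what is moved stays moved. The work goes in short steps, Python scripts to look and compute and a shell command to move; the robot and the scene stay as the last step left them, time stands still between calls to the robot, and variables do not carry over. Pictures are saved under pics/ and viewed, and the job is handed in when it is done.

```bash
ls; mkdir -p pics
python3 - <<'E'
from workcell import status, imaging, bot
import cv2, numpy as np
print(status.observe())
for n in ("scene","top"):
    f=imaging.grab_frame(n)
    cv2.imwrite(f"pics/{n}0.png",f["color"][:,:,::-1])
    print(n,f["fx"],f["fy"],f["cx"],f["cy"],np.round(f["camera_from_world"],3).tolist())
    for t in ["walnut_mid","maple_mid","steelrod_mid","rack","rest_vee","cradle_vee","glue","jar","rest_gap","vrest","cradle"]:
        try: print(t,[(np.round(d["uv"],1).tolist(),round(d["conf"],2)) for d in imaging.mark_of(t,n)][:3])
        except Exception as e: print(t,e)
print(status.observe()["clock"])
E
```

```text
pics
{'clock': 0.0, 'qpos': array([-1.31117808,  0.5220579 , -0.03633934,  1.59997701,  0.02122199,
        1.02110062, -0.1128052 ]), 'qd': array([-1.22099536e-05, -7.77891186e-04, -6.29283395e-04, -2.52417598e-04,
        1.05176892e-03, -1.00900925e-03,  4.25249349e-04]), 'joint_efforts': array([ 1.04256262e-03, -9.27120423e+01,  1.98006749e+00, -3.69912958e+01,
        1.76714215e-02,  8.51503573e-03, -3.80683321e-05]), 'position': array([0.20234396, 0.59098107, 0.22100936]), 'tool_rot': array([-3.14043936e+00,  9.46968566e-05,  2.81178058e+00]), 'force': array([-0.3524276 , -0.32270572,  0.44445028]), 'moment': array([-0.02819595,  0.04713123,  0.00454124]), 'grip_width': 0.08541984492041936}
scene 403.15939210010265 403.15939210010265 282.76664358102767 214.17371131176867 [[-0.386, 0.922, -0.014, 0.157], [0.483, 0.189, -0.855, -0.197], [-0.786, -0.337, -0.518, 1.576], [0.0, 0.0, 0.0, 1.0]]
walnut_mid [([157.8, 185.8], 0.74)]
maple_mid [([191.4, 172.2], 0.69), ([354.2, 265.8], 0.37)]
steelrod_mid [([173.4, 179.9], 0.52), ([359.3, 223.7], 0.27)]
rack [([179.9, 210.3], 0.94)]
rest
[... 157 characters left out ...]
p [([357.4, 233.1], 0.67), ([251.6, 220.0], 0.39)]
vrest [([353.8, 264.3], 0.76)]
cradle [([255.8, 236.7], 0.59)]
top 525.4034631996858 525.4034631996858 280.53401414795627 224.18035245365715 [[-0.006, -1.0, -0.005, 0.089], [-0.993, 0.007, -0.115, 0.62], [0.115, 0.004, -0.993, 1.548], [0.0, 0.0, 0.0, 1.0]]
walnut_mid [([426.8, 236.4], 0.48)]
maple_mid [([416.9, 282.2], 0.66)]
steelrod_mid [([421.0, 256.8], 0.47)]
rack [([426.8, 237.3], 0.73), ([409.6, 262.2], 0.67)]
rest_vee [([217.0, 235.6], 0.78)]
cradle_vee [([317.5, 242.3], 0.9)]
glue [([152.0, 281.0], 0.86)]
jar []
rest_gap [([214.0, 233.7], 0.87), ([412.4, 259.4], 0.74)]
vrest [([220.9, 239.9], 0.86)]
cradle [([314.2, 242.1], 0.8)]
1.2
```

View pics/scene0.png

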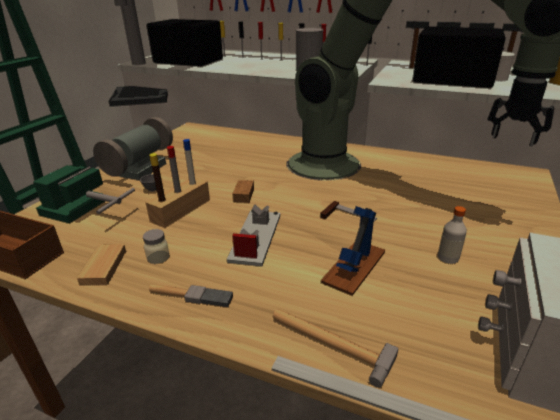

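View pics/top0.png

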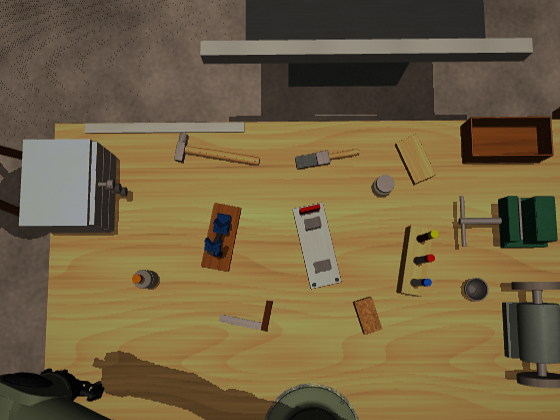

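The scene picture shows the rack at about (180,200) with the yellow-topped walnut rod nearest the camera at (157,160). The cradle is at (256,236) with its red stop towards the camera, and the blue V-rest is at (355,245). In the top view the yellow end is at (434,234), the stop at (310,209), the V-rest at (218,238) and the glue at (146,280).

```bash
cat > h.py <<'E'
import numpy as np, cv2
from scipy.spatial.transform import Rotation as R
def unproj(f,uv,z=None,d=None):
    T=np.linalg.inv(f["camera_from_world"]); u,v=uv
    r=np.array([(u-f["cx"])/f["fx"],(v-f["cy"])/f["fy"],1.0])
    o=T[:3,3]; w=T[:3,:3]@r
    return o+w*((z-o[2])/w[2] if d is None else d)
def cloud(f):
    T=np.linalg.inv(f["camera_from_world"]); d=f["range_z"]
    v,u=np.indices(d.shape)
    p=np.stack([(u-f["cx"])/f["fx"]*d,(v-f["cy"])/f["fy"]*d,d],-1)
    P=p@T[:3,:3].T+T[:3,3]; P[d<=0]=np.nan
    return P
def proj(f,p):
    q=f["camera_from_world"]@np.append(p,1); return np.array([f["fx"]*q[0]/q[2]+f["cx"],f["fy"]*q[1]/q[2]+f["cy"]])
E
python3 - <<'E'
from workcell import status, imaging
from h import *
import pickle
F={n:imaging.grab_frame(n) for n in("scene","top")}
pickle.dump(F,open("f0.pkl","wb"))
for n,f in F.items():
    P=cloud(f); c=f["color"].astype(int); hsv=cv2.cvtColor(f["color"],cv2.COLOR_RGB2HSV)
    ok=np.isfinite(P[...,2])
    print(n,"table z",np.nanmedian(P[...,2][(P[...,0]>.5)&(P[...,0]<.9)&(abs(P[...,1])<.3)]))
    for t in ["rack","vrest","cradle","jar","glue","walnut_mid","maple_mid","steelrod_mid"]:
        for d in imaging.regions_of(t,n)[:2]:
            m=d["region"]&ok; 
            if m.sum()<5: continue
            q=P[m]; print(t,round(d["conf"],2),np.round(d["box"]),m.sum(),"med",np.round(np.median(q,0),3),"lo",np.round(np.percentile(q,2,0),3),"hi",np.round(np.percentile(q,98,0),3))
            if t in("rack","vrest","cradle"):
                (cx,cy),(w,h),a=cv2.minAreaRect((q[:,:2]*1000).astype(np.float32)); print("   rect",cx,cy,w,h,a)
                np.save(f"{t}_{n}.npy",m)
print(status.observe()["clock"])
f=F["top"]
print("walnut top", end=" ")
hsv=cv2.cvtColor(f["color"],cv2.COLOR_RGB2HSV)
m=(hsv[...,0]>24)&(hsv[...,0]<35)&(hsv[...,1]>200)&(hsv[...,2]>120)
ys,xs=np.nonzero(m); s=(abs(xs-434)<15)&(abs(ys-234)<15)
print(xs[s].mean(),ys[s].mean(),s.sum(), xs[s].min(),xs[s].max(),ys[s].min(),ys[s].max())
for t,uv,z in [("rest_vee",(217,235.6),.124),("rest_gap",(214,233.7),.124-.018*np.sin(np.radians(55))),("vrest",(220.9,239.9),0),("cradle_vee",(317.5,242.3),.06),("cradle",(314.2,242.1),0),("walmid",(426.8,236.4),.115),("glue",(152,281),0)]:
    print(t,unproj(f,uv,z))
f=F["scene"]
for t,uv,z in [("rest_gap",(357.4,233.1),.124-.018*np.sin(np.radians(55))),("vrest",(353.8,264.3),0),("cradle_vee",(256,220.3),.06),("cradle",(255.8,236.7),0),("walmid",(157.8,185.8),.115),("glue",(446.8,257.5),0),("jar",(160.9,258.5),0),("rack",(179.9,210.3),0)]:
    print(t,unproj(f,uv,z))
for n,(x0,y0,w) in {"scene":(130,130,110),"top":(380,200,110)}.items():
    cv2.imwrite(f"pics/{n}_rackcrop.png",cv2.resize(F[n]["color"][y0:y0+w,x0:x0+w,::-1],(550,550)))
for n,(x0,y0,w) in {"scene":(310,190,100),"top":(180,190,100)}.items():
    cv2.imwrite(f"pics/{n}_restcrop.png",cv2.resize(F[n]["color"][y0:y0+w,x0:x0+w,::-1],(600,600)))
E
```

```text
scene table z 0.0004052620912168847
rack 0.81 [179. 204.  62.  46.] 1642 med [ 0.54  -0.289  0.048] lo [ 0.421 -0.35   0.003] hi [ 0.609 -0.264  0.072]
   rect 508.3839111328125 -308.0289001464844 67.73812103271484 202.30828857421875 79.58024597167969
rack 0.19 [353. 250.  62.  86.] 2446 med [0.604 0.277 0.014] lo [0.501 0.221 0.003] hi [0.685 0.32  0.152]
   rect 565.595703125 262.40277099609375 108.52304077148438 240.5393524169922 79.3220443725586
vrest 0.59 [351. 250.  65.  92.] 2380 med [0.607 0.277 0.014] lo [0.503 0.221 0.004] hi [0.685 0.318 0.152]
   rect 504.07672119140625 276.3914794921875 103.93595123291016 366.3259582519531 78.91006469726562
cradle 0.56 [252. 236.  57.  63.] 2050 med [ 0.614 -0.004  0.017] lo [ 0.442 -0.077  0.001] hi [0.684 0.044 0.081]
   rect 539.1439208984375 -28.344451904296875 295.4139709472656 106.15515899658203 12.58086109161377
jar 0.76 [156. 246.  22.  33.] 682 med [ 0.75  -0.209  0.051] lo [ 0.716 -0.244  0.007] hi [ 0.765 -0.194  0.076]
jar 0.67 [157. 179.  18.  51.] 341 med [ 0.577 -0.317  0.142] lo [ 0.544 -0.341  0.069] hi [ 0.582 -0.312  0
[... 1989 characters left out ...]
111111112 45 431 438 230 237
rest_vee [0.57845751 0.26543446 0.124     ]
rest_gap [0.58538629 0.27594083 0.10925526]
vrest [0.57683588 0.26889865 0.        ]
cradle_vee [ 0.56263313 -0.02389847  0.06      ]
cradle [ 0.56814687 -0.01776432  0.        ]
walmid [ 0.57300212 -0.33207957  0.115     ]
glue [0.4525248  0.47821192 0.        ]
rest_gap [0.58889613 0.2715423  0.10925526]
vrest [ 5.70650491e-01  2.66764774e-01 -1.11022302e-16]
cradle_vee [ 0.55578512 -0.01699661  0.06      ]
cradle [ 0.55028319 -0.02353551  0.        ]
walmid [ 0.56768839 -0.32785468  0.115     ]
glue [0.45295208 0.48540422 0.        ]
jar [ 0.73515306 -0.2134135   0.        ]
rack [ 0.50524368 -0.31434956  0.        ]
```

Run:
```python
from h import *
import pickle
from scipy.optimize import minimize
F=pickle.load(open("f0.pkl","rb"))
# fit known rectangles to points in height band: maximize points inside & filled
def fit(name,cen,L,W,zr,rad=.16,yaw0=0):
    out=[]
    for n,f in F.items():
        P=cloud(f).reshape(-1,3); s=np.isfinite(P[:,2])&(P[:,2]>zr[0])&(P[:,2]<zr[1])&(np.hypot(P[:,0]-cen[0],P[:,1]-cen[1])<rad)
        q=P[s,:2]
        def cost(p,sm=.0015):
            c,s_=np.cos(p[2]),np.sin(p[2]); d=q-p[:2]; a=d@[c,s_]; b=d@[-s_,c]
            ex=np.maximum(abs(a)-L/2,0)**1+np.maximum(abs(b)-W/2,0)
            # coverage: soft inside
            return np.minimum(ex,.006).mean()
        best=min((minimize(cost,[cen[0]+dx,cen[1]+dy,yaw0+dw],method="Nelder-Mead",options=dict(xatol=1e-5,fatol=1e-9,maxiter=600)) for dx in(-.005,.005) for dy in(-.005,.005) for dw in(-.03,.03)),key=lambda r:r.fun)
        print(name,n,len(q),np.round(best.x[:2],4),np.degrees(best.x[2]).round(2),best.fun*1000)
        r=cv2.minAreaRect((q*1000).astype(np.float32)); print("   mar",r)
fit("rackTop",(.509,-.311),.2,.066,(.06,.08),.13,np.radians(-10.5))
fit("vrest",(.585,.268),.2,.085,(.008,.018),.14,np.radians(-11.3))
fit("cradle",(.56,-.02),.25,.095,(.010,.022),.16,np.radians(12))
f=F["top"]
print("walnut top",unproj(f,(434.0,233.5),.215))
```

```text
rackTop scene 747 [ 0.5074 -0.31  ] -10.0 0.08982216298351575
   mar ((505.5931396484375, -311.23291015625), (73.8687973022461, 204.02549743652344), 80.07743835449219)
rackTop top 1284 [ 0.5068 -0.312 ] -9.98 0.01371302843892266
   mar ((506.8271484375, -312.18096923828125), (68.41463470458984, 200.33624267578125), 79.73711395263672)
vrest scene 1197 [0.5862 0.2698] -10.95 0.006079593259161425
   mar ((585.8134765625, 269.8843994140625), (85.7557373046875, 203.4839324951172), 79.1006851196289)
vrest top 1075 [0.585  0.2674] -11.68 0.42858442452912276
   mar ((588.238525390625, 265.66375732421875), (263.5862731933594, 258.3553466796875), 79.0002212524414)
cradle scene 1010 [ 0.5589 -0.0209] 12.37 0.0032050985470891274
   mar ((558.2542724609375, -21.056549072265625), (252.56907653808594, 95.3128662109375), 12.331855773925781)
cradle top 1882 [ 0.5581 -0.0231] 12.37 0.08003982573688359
   mar ((564.4181518554688, -24.911575317382812), (304.3170471191406, 274.5090026855469), 78.94310760498047)
walnut top [ 0.57158236 -0.32400912  0.215     ]
```

View pics/scene_restcrop.png

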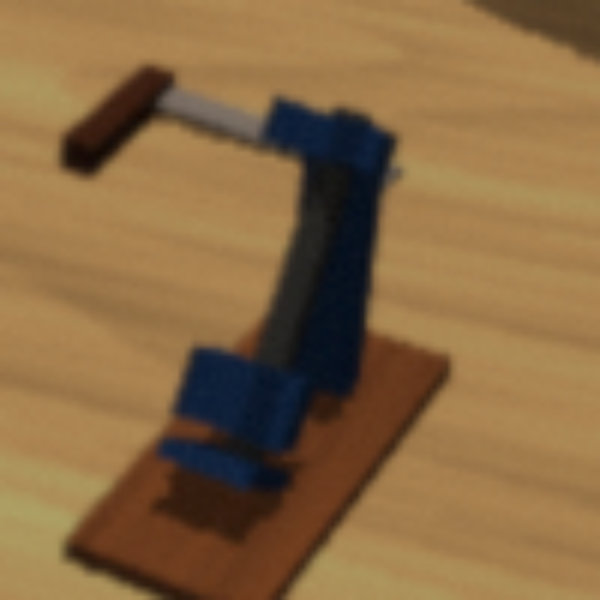

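View pics/top_restcrop.png

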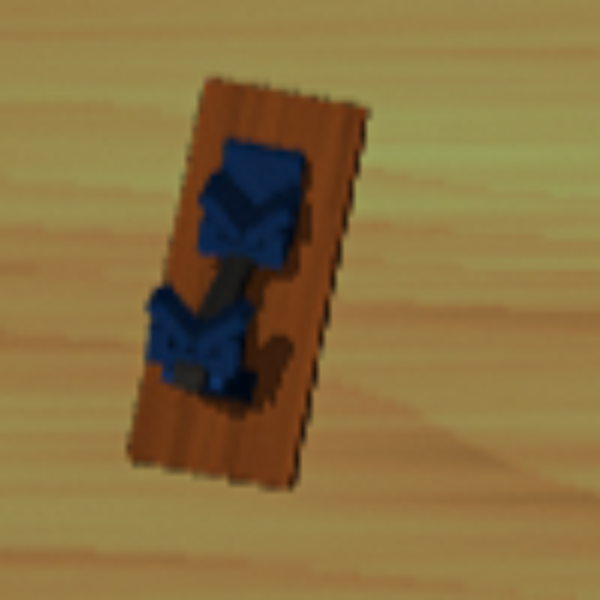

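View pics/top_rackcrop.png

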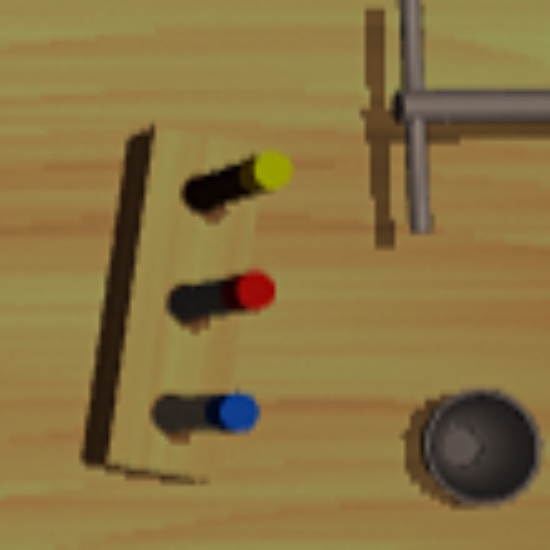

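The crops show the rest's V mouths facing away from the robot. The rods all stand upright in the rack, with yellow at (434,234) in the full top picture. Next I check the V-rest and cradle frames against the saddle points.

Run:
```python
from h import *
import pickle
F=pickle.load(open("f0.pkl","rb"))
def frame(az,el):
    a,e=np.radians([az,el]); x=np.array([np.cos(e)*np.cos(a),np.cos(e)*np.sin(a),np.sin(e)]); y=np.cross([0,0,1],x); y/=np.linalg.norm(y); return np.stack([x,y,np.cross(x,y)],1)
A=frame(168.75,55); o=np.array([.5855,.2685,.124]); print(A.round(3).tolist())
for n,f in F.items():
    P=cloud(f).reshape(-1,3); c=f["color"].reshape(-1,3).astype(int)
    blue=(c[:,2]>c[:,0]*1.6)&(c[:,2]>c[:,1]*1.25)
    s=np.isfinite(P[:,2])&(np.linalg.norm(P-o,axis=1)<.14)&blue&(P[:,2]>.03)
    q=(P[s]-o)@A*1000
    for nm,lo,hi in (("up",20,50),("low",-98,-58)):
        r=q[(q[:,0]>lo)&(q[:,0]<hi)&(q[:,2]>-16)]
        print(n,nm,len(r),"x",np.percentile(r[:,0],[1,99]).round(1),"y",np.percentile(r[:,1],[1,50,99]).round(1),"z",np.percentile(r[:,2],[1,99]).round(1))
        # V-surface: points inside mouth, at z = |y-y0| - 14.1
        g=r[(abs(r[:,1])<15)&(r[:,2]<4)]
        if len(g)>8:
            from scipy.optimize import least_squares
            L=least_squares(lambda p: abs(g[:,1]-p[0])+p[1]-g[:,2],[0,-14],loss="soft_l1"); print("   V apex y,z",L.x.round(2),len(g), "expect 0,-14.1", "rms",np.std(L.fun).round(1))
B=frame(12.37,0); oc=np.array([.5585,-.022,.06])
for n,f in F.items():
    P=cloud(f).reshape(-1,3); c=f["color"].reshape(-1,3).astype(int)
    q=(P-oc)@B*1000; s=np.isfinite(P[:,2])&(abs(q[:,0])<130)&(abs(q[:,1])<50)
    q=q[s]; cc=c[s]
    red=(cc[:,0]>cc[:,1]*2.2)&(cc[:,0]>cc[:,2]*2.2)
    r=q[red]; print(n,"stop x",np.percentile(r[:,0],[1,50,99]).round(1),"y",np.percentile(r[:,1],[1,99]).round(1),"z",np.percentile(r[:,2],[1,99]).round(1))
    for lo,hi in((-95,-40),(40,90)):
        r=q[(q[:,0]>lo)&(q[:,0]<hi)&(q[:,2]>-35)&(q[:,2]<8)&~red]
        if len(r)<8: continue
        print("  sad",len(r),"x",np.percentile(r[:,0],[2,98]).round(1),"y",np.percentile(r[:,1],[2,50,98]).round(1),"z",np.percentile(r[:,2],[2,98]).round(1))
        g=r[(abs(r[:,1])<15)&(r[:,2]<4)&(r[:,2]>-18)]
        from scipy.optimize import least_squares
        if len(g)>8:
            L=least_squares(lambda p: abs(g[:,1]-p[0])+p[1]-g[:,2],[0,-14],loss="soft_l1"); print("   V apex y,z",L.x.round(2),len(g),"rms",np.std(L.fun).round(1))
# walnut axis
for n,f in F.items():
    P=cloud(f).reshape(-1,3)
    s=np.isfinite(P[:,2])&(np.hypot(P[:,0]-.571,P[:,1]+.323)<.02)&(P[:,2]>.09)&(P[:,2]<.208)
    g=P[s]
    L=least_squares(lambda p: np.hypot(g[:,0]-p[0],g[:,1]-p[1])-.010,[.571,-.323],loss="soft_l1",f_scale=.001); print(n,"walnut axis",L.x.round(4),len(g))
```

```text
[[-0.563, -0.195, 0.803], [0.112, -0.981, -0.16], [0.819, 0.0, 0.574]]
scene up 110 x [29.6 46.6] y [-25.1  -3.4  17.3] z [-15.8   1.9]
   V apex y,z [ -0.56 -18.9 ] 67 expect 0,-14.1 rms 1.5
scene low 199 x [-97.4 -58.3] y [-24.2  -1.   18. ] z [-15.6   8.1]
   V apex y,z [ -1.11 -18.84] 121 expect 0,-14.1 rms 3.0
top up 82 x [27.9 49.6] y [-20.8  -3.1  22. ] z [-15.5   0.7]
   V apex y,z [  0.06 -19.06] 45 expect 0,-14.1 rms 3.2
top low 133 x [-97.9 -58.4] y [-21.7  -1.   23.1] z [-15.8   9.2]
   V apex y,z [ -0.52 -17.62] 80 expect 0,-14.1 rms 5.6
scene stop x [100.1 110.8 114.4] y [-25.7  30.3] z [-39.6  22.8]
  sad 239 x [-79.5 -48.6] y [-20.1   0.7  22.6] z [-33.7   4.1]
   V apex y,z [  0.39 -14.83] 82 rms 3.8
  sad 81 x [47.5 71.8] y [-21.2  11.   23.6] z [-31.2   5.2]
   V apex y,z [ -0.07 -13.81] 30 rms 1.6
top stop x [ 99.6 103.6 112. ] y [-30.3  28.2] z [-23.5  27.4]
  sad 163 x [-80.5 -51.7] y [-24.   -2.   21.9] z [-16.1   7.1]
   V apex y,z [ -1.35 -13.69] 99 rms 2.8
  sad 177 x [49.  78.5] y [-24.1  -2.1  21.4] z [-25.7   7.2]
   V apex y,z [ -0.78 -13.29] 101 rms 3.9
scene walnut axis [ 0.5701 -0.3227] 280
top walnut axis [ 0.5707 -0.324 ] 87
```

```bash
cat >> h.py <<'E'
VEE=np.array([.5795,.2695,.124]); CV=np.array([.5585,-.022,.06]); WAL=np.array([.5704,-.3233])
def frame(az,el):
    a,e=np.radians([az,el]); x=np.array([np.cos(e)*np.cos(a),np.cos(e)*np.sin(a),np.sin(e)]); y=np.cross([0,0,1],x); y/=np.linalg.norm(y); return np.stack([x,y,np.cross(x,y)],1)
AR=frame(168.75,55); AC=frame(12.37,0)
def toolR(zdir,ydir):
    z=np.array(zdir)/np.linalg.norm(zdir); y=np.array(ydir)-np.dot(ydir,z)*z; y/=np.linalg.norm(y)
    return np.stack([np.cross(y,z),y,z],1)
def cur():
    from workcell import status
    s=status.observe(); return s,R.from_euler("xyz",s["tool_rot"]).as_matrix(),np.array(s["position"])
def delta(p,Rt,name=""):
    s,R0,p0=cur()
    rv=R.from_matrix(R0.T@Rt).as_rotvec(degrees=True)
    d=np.array(p)-p0
    print(name,"rot(tool,deg)",rv.round(2),"| shift in cur tool mm",(R0.T@d*1000).round(1),"| shift in target tool mm",(Rt.T@d*1000).round(1),"norm",(np.linalg.norm(d)*1000).round(1))
YD=-AR[:,1]  # jaw dir
RD=toolR([0,0,-1],YD)
E
python3 -c "
from h import *
print(cur()[2],RD.round(3).tolist())
delta([.48,.25,.33],RD,'via')
delta([*WAL,.26],RD,'walnut above')"
```

```text
[0.20241442 0.59130624 0.22160045] [[-0.981, 0.195, 0.0], [0.195, 0.981, 0.0], [0.0, 0.0, -1.0]]
via rot(tool,deg) [-0.   -0.   -7.65] | shift in cur tool mm [-373.2 -233.  -108.4] | shift in target tool mm [-338.8 -280.6 -108.4] norm 453.1
walnut above rot(tool,deg) [-0.   -0.   -7.65] | shift in cur tool mm [-644.4 -746.1  -38.4] | shift in target tool mm [-539.3 -825.2  -38.4] norm 986.6
```

```bash
python3 -m handwheel '[{"offset":[0,0,-48],"rot":[0,0,-7.65],"claw":1},{"offset":[-34,-28,-6],"rot":[0,0,0],"claw":1},{"offset":[-34,-28,-6],"rot":[0,0,0],"claw":1},{"offset":[-34,-28,-6],"rot":[0,0,0],"claw":1},{"offset":[-34,-28,-6],"rot":[0,0,0],"claw":1},{"offset":[-34,-28,-6],"rot":[0,0,0],"claw":1},{"offset":[-34,-28,-6],"rot":[0,0,0],"claw":1},{"offset":[-34,-28,-6],"rot":[0,0,0],"claw":1},{"offset":[-34,-28,-6],"rot":[0,0,0],"claw":1},{"offset":[-34,-28,-6],"rot":[0,0,0],"claw":1},{"offset":[-34,-28,-6],"rot":[0,0,0],"claw":1}]' 60
python3 -c "
from h import *
s=cur()[0];print(s['qpos'].round(3),s['qd'].round(2))
delta([*WAL,.26],RD,'walnut above')"
```

```text
clock: 3.2
position: [0.4822, 0.2488, 0.3301]
tool_rot: [3.141, 0.0, 2.945]
force: [0.5, 1.2, -0.5]
grip_width: 0.0854
[-0.66   0.288  0.097  1.679 -0.03   1.176  0.818] [ 0.65  0.1   0.23 -0.27 -0.08  0.18  0.89]
walnut above rot(tool,deg) [0.02 0.02 0.  ] | shift in cur tool mm [-198.1 -543.9   70. ] | shift in target tool mm [-198.1 -543.9   70.1] norm 583.1
```

```bash
python3 -m handwheel '[{"offset":[-16.5,-45.3,0],"rot":[0,0,0],"claw":1},{"offset":[-16.5,-45.3,0],"rot":[0,0,0],"claw":1},{"offset":[-16.5,-45.3,0],"rot":[0,0,0],"claw":1},{"offset":[-16.5,-45.3,0],"rot":[0,0,0],"claw":1},{"offset":[-16.5,-45.3,0],"rot":[0,0,0],"claw":1},{"offset":[-16.5,-45.3,0],"rot":[0,0,0],"claw":1},{"offset":[-16.5,-45.3,0],"rot":[0,0,0],"claw":1},{"offset":[-16.5,-45.3,0],"rot":[0,0,0],"claw":1},{"offset":[-16.5,-45.3,0],"rot":[0,0,0],"claw":1},{"offset":[-16.5,-45.3,0],"rot":[0,0,0],"claw":1},{"offset":[-16.5,-45.3,0],"rot":[0,0,0],"claw":1},{"offset":[-16.5,-45.3,0],"rot":[0,0,0],"claw":1}]' 60
python3 -m handwheel '[{"offset":[0,0,10],"rot":[0,0,0],"claw":1},{"offset":[0,0,30],"rot":[0,0,0],"claw":1},{"offset":[0,0,20],"rot":[0,0,0],"claw":1},{"offset":[0,0,0],"rot":[0,0,0],"claw":1}]'
python3 - <<'E'
from h import *
from workcell import imaging
s=cur()[0];print(s['qpos'].round(3),s['qd'].round(2))
f=imaging.grab_frame("top"); cv2.imwrite("pics/top1.png",f["color"][:,:,::-1])
f=imaging.grab_frame("scene"); cv2.imwrite("pics/scene1.png",cv2.resize(f["color"][60:270,80:280,::-1],(600,600)))
delta([*WAL,.193],RD,'walnut grasp')
E
```

```text
clock: 4.4
position: [0.5695, -0.3233, 0.3297]
tool_rot: [3.141, 0.0, 2.946]
force: [0.3, 1.3, 0.5]
grip_width: 0.0853
clock: 4.8
position: [0.5685, -0.3207, 0.2671]
tool_rot: [3.141, -0.004, 2.945]
force: [0.2, -0.2, 0.2]
grip_width: 0.0853
[ 0.215  0.55   0.328  1.477 -0.186  1.15   1.95 ] [-0.01 -0.04  0.01 -0.06  0.01  0.05 -0.01]
walnut grasp rot(tool,deg) [-0.01  0.01  0.  ] | shift in cur tool mm [-1.1 -1.6 77.3] | shift in target tool mm [-1.1 -1.6 77.3] norm 77.3
```

View pics/scene1.png

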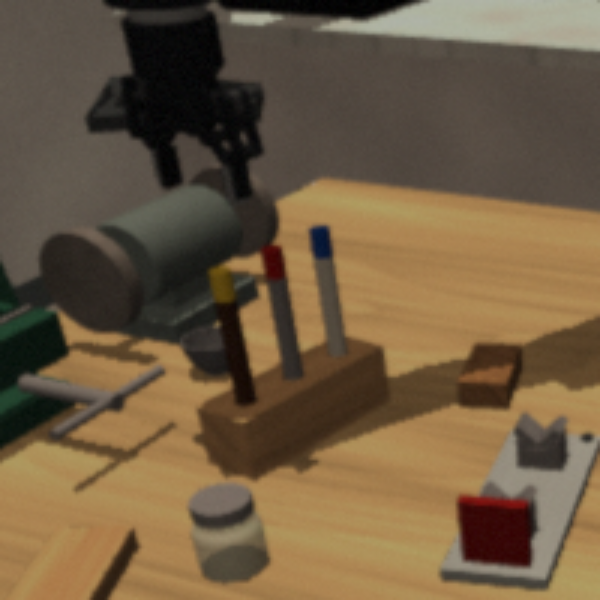

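View pics/top1.png

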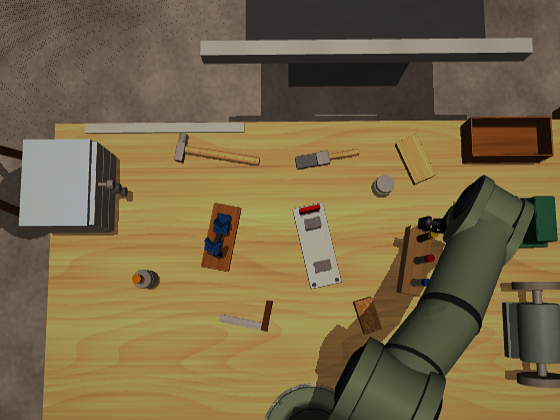

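The gripper straddles the yellow end at (222,285) in the crop, about 5 cm above it. The other rods are clear in the tool's x direction. I correct by 1–2 mm and go down.

```bash
python3 -m handwheel '[{"offset":[-1,-1.6,0],"rot":[0,0,0],"claw":1},{"offset":[0,0,25],"rot":[0,0,0],"claw":1},{"offset":[0,0,25],"rot":[0,0,0],"claw":1},{"offset":[0,0,20],"rot":[0,0,0],"claw":1},{"offset":[0,0,7],"rot":[0,0,0],"claw":1},{"offset":[0,0,0],"rot":[0,0,0],"claw":1},{"offset":[0,0,0],"rot":[0,0,0],"claw":1}]'
python3 -c "
from h import *
delta([*WAL,.193],RD,'walnut grasp')"
```

```text
clock: 5.6
position: [0.5707, -0.3236, 0.194]
tool_rot: [-3.141, 0.002, 2.945]
force: [-0.3, 0.6, -0.2]
grip_width: 0.0855
walnut grasp rot(tool,deg) [-0.03  0.09 -0.  ] | shift in cur tool mm [0.3 0.2 1. ] | shift in target tool mm [0.3 0.2 1. ] norm 1.1
```

```bash
python3 -m handwheel '[{"offset":[0,0,0],"rot":[0,0,0],"claw":-0.3},{"offset":[0,0,0],"rot":[0,0,0],"claw":-0.7},{"offset":[0,0,0],"rot":[0,0,0],"claw":-1},{"offset":[0,0,0],"rot":[0,0,0],"claw":-1},{"offset":[0,0,0],"rot":[0,0,0],"claw":-1},{"offset":[0,0,0],"rot":[0,0,0],"claw":-1},{"offset":[0,0,0],"rot":[0,0,0],"claw":-1},{"offset":[0,0,0],"rot":[0,0,0],"claw":-1}]' 60
python3 -c "
from h import *
print(cur()[0]['qd'].round(2));delta([*WAL,.193],RD,'walnut grasp')"
```

```text
clock: 6.4
position: [0.5704, -0.3233, 0.193]
tool_rot: [-3.141, 0.001, 2.945]
force: [0.2, -0.0, 5.3]
grip_width: 0.0171
[-0. -0.  0. -0.  0. -0. -0.]
walnut grasp rot(tool,deg) [-0.01  0.05  0.  ] | shift in cur tool mm [-0.  0.  0.] | shift in target tool mm [-0.  0.  0.] norm 0.1
```

```bash
python3 -m handwheel '[{"offset":[0,0,-5],"rot":[0,0,0],"claw":-1},{"offset":[0,0,-10],"rot":[0,0,0],"claw":-1},{"offset":[0,0,-15],"rot":[0,0,0],"claw":-1},{"offset":[0,0,-20],"rot":[0,0,0],"claw":-1},{"offset":[0,0,-20],"rot":[0,0,0],"claw":-1},{"offset":[0,0,-25],"rot":[0,0,0],"claw":-1},{"offset":[0,0,-30],"rot":[0,0,0],"claw":-1},{"offset":[0,0,-30],"rot":[0,0,0],"claw":-1},{"offset":[0,0,-30],"rot":[0,0,0],"claw":-1},{"offset":[0,0,-15],"rot":[0,0,0],"claw":-1},{"offset":[0,0,0],"rot":[0,0,0],"claw":-1}]' 60
python3 - <<'E'
from h import *
from workcell import imaging
f=imaging.grab_frame("top"); cv2.imwrite("pics/top2.png",f["color"][:,:,::-1])
f=imaging.grab_frame("scene"); cv2.imwrite("pics/scene2.png",cv2.resize(f["color"][40:250,80:280,::-1],(600,600)))
tgt=VEE+AR[:,0]*.080
RT=toolR(-AR[:,0],YD)
print(tgt,RT.round(3).tolist())
s=cur()[0];print(s['qpos'].round(3))
delta(tgt+AR[:,2]*.10+[0,0,.1],RD,"over rest, level"); delta(tgt+AR[:,2]*.10+[0,0,.1],RT,"over rest")
E
```

```text
clock: 7.5
position: [0.5704, -0.3237, 0.396]
tool_rot: [-3.14, 0.004, 2.945]
force: [0.0, -0.2, -0.4]
grip_width: 0.0174
[0.53449557 0.27845194 0.18953216] [[-0.803, 0.195, 0.563], [0.16, 0.981, -0.112], [-0.574, -0.0, -0.819]]
[ 0.211  0.481  0.356  1.274 -0.164  1.414  1.929]
over rest, level rot(tool,deg) [-0.    0.02 -0.  ] | shift in cur tool mm [ 70.2 583.1  46. ] | shift in target tool mm [ 70.2 583.1  46. ] norm 589.1
over rest rot(tool,deg) [ -0.   -34.98  -0.  ] | shift in cur tool mm [ 70.2 583.1  46. ] | shift in target tool mm [ 83.9 583.1  -2.6] norm 589.1
```

View pics/scene2.png

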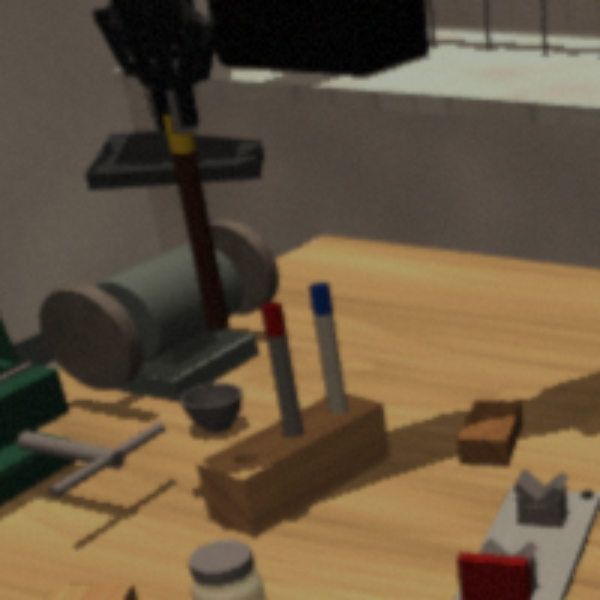

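The walnut rod is out and hangs straight in the gripper, with its bare end clear of the rack. The red and blue rods still stand. I move across to the rest.

```bash
python3 -m handwheel '[{"offset":[3,25,0],"rot":[0,0,0],"claw":-1},{"offset":[6,49,0],"rot":[0,0,0],"claw":-1},{"offset":[6,49,0],"rot":[0,0,0],"claw":-1},{"offset":[6,49,0],"rot":[0,0,0],"claw":-1},{"offset":[6,49,0],"rot":[0,0,0],"claw":-1},{"offset":[6,49,0],"rot":[0,0,0],"claw":-1},{"offset":[6,49,0],"rot":[0,0,0],"claw":-1},{"offset":[6,49,0],"rot":[0,0,0],"claw":-1},{"offset":[6,49,0],"rot":[0,0,0],"claw":-1},{"offset":[6,49,0],"rot":[0,0,0],"claw":-1},{"offset":[6,49,0],"rot":[0,0,0],"claw":-1},{"offset":[6,49,0],"rot":[0,0,0],"claw":-1}]' 60
python3 -m handwheel '[{"offset":[2,19,0],"rot":[0,-3.5,0],"claw":-1},{"offset":[0,0,0],"rot":[0,-7,0],"claw":-1},{"offset":[0,0,0],"rot":[0,-7,0],"claw":-1},{"offset":[0,0,0],"rot":[0,-7,0],"claw":-1},{"offset":[0,0,0],"rot":[0,-7,0],"claw":-1},{"offset":[0,0,0],"rot":[0,-3.5,0],"claw":-1},{"offset":[0,0,0],"rot":[0,0,0],"claw":-1},{"offset":[0,0,0],"rot":[0,0,0],"claw":-1}]' 60
python3 - <<'E'
from h import *
from workcell import imaging
import pickle
F={n:imaging.grab_frame(n) for n in("scene","top")}; pickle.dump(F,open("f3.pkl","wb"))
f=F["scene"]; cv2.imwrite("pics/scene3.png",cv2.resize(f["color"][40:310,250:520,::-1],(600,600)))
f=F["top"]; cv2.imwrite("pics/top3.png",f["color"][:,:,::-1])
tgt=VEE+AR[:,0]*.080
RT=toolR(-AR[:,0],YD)
s=cur()[0];print(s['qpos'].round(3),s['qd'].round(2),s['position'])
delta(tgt+AR[:,2]*.06,RT,"pre"); delta(tgt,RT,"tgt")
E
```

```text
clock: 8.8
position: [0.6119, 0.2453, 0.3918]
tool_rot: [-3.141, -0.001, 2.945]
force: [0.6, -0.6, -0.4]
grip_width: 0.017
clock: 9.6
position: [0.6139, 0.2626, 0.3923]
tool_rot: [-3.141, 0.609, 2.946]
force: [0.2, -0.1, -0.5]
grip_width: 0.0172
[-0.999  0.255  0.34   1.739  0.522  0.824  0.393] [ 0.01  0.   -0.    0.    0.01 -0.   -0.01] [0.61472085 0.26197766 0.39265793]
pre rot(tool,deg) [-0.04 -0.07 -0.05] | shift in cur tool mm [123.5   0.5 119.6] | shift in target tool mm [123.6   0.5 119.4] norm 171.9
tgt rot(tool,deg) [-0.04 -0.07 -0.05] | shift in cur tool mm [183.5   0.4 119.6] | shift in target tool mm [183.6   0.5 119.4] norm 219.0
```

View pics/scene3.png

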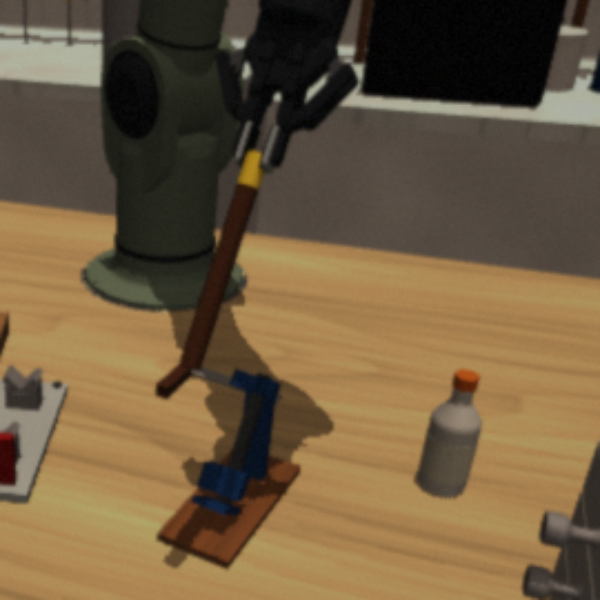

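View pics/top3.png

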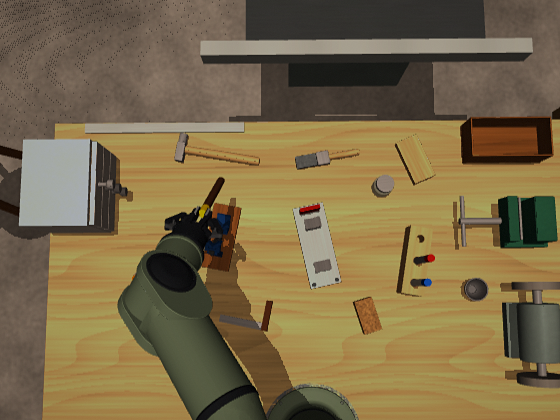

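The rod is held tilted, with its bare end down and away from the robot, above the rest at (240,400 to 500) in the crop. I fit its axis and bare end from the depth data.

```bash
cat >> h.py <<'E'
from scipy.optimize import least_squares
def rodfit(f,p0,d0,rng=(-.02,.19),rad=.022):
    """fit 10mm cylinder near line p0 + t d0 (d0 toward the bare end); returns axis pt, dir, t range"""
    P=cloud(f).reshape(-1,3); c=f["color"].reshape(-1,3).astype(int)
    d0=d0/np.linalg.norm(d0); v=P-p0; t=v@d0; r=np.linalg.norm(v-t[:,None]*d0,axis=1)
    s=np.isfinite(P[:,2])&(t>rng[0])&(t<rng[1])&(r<rad)
    g=P[s]; 
    e1=np.cross(d0,[0,1,0.3]); e1/=np.linalg.norm(e1); e2=np.cross(d0,e1)
    def ax(p): 
        d=d0+p[2]*e1+p[3]*e2; d/=np.linalg.norm(d); return p0+p[0]*e1+p[1]*e2,d
    def res(p):
        q,d=ax(p); w=g-q; return np.linalg.norm(np.cross(w,d),axis=1)-.010
    L=least_squares(res,[0,0,0,0],loss="soft_l1",f_scale=.001,x_scale=[.01,.01,.1,.1])
    q,d=ax(L.x); tt=(g-q)@d; k=abs(L.fun)<.1
    return q,d,tt,len(g),np.sqrt(np.mean(np.array(res(L.x))**2))
E
python3 - <<'E'
from h import *
import pickle
F=pickle.load(open("f3.pkl","rb"))
s,R0,p0=cur()
for n in F:
    q,d,tt,N,rms=rodfit(F[n],p0+R0[:,2]*.05,R0[:,2],(-.02,.17))
    print(n,N,"rms mm",round(rms*1e3,2),"dir in tool deg x,y",np.degrees(R0.T@d)[:2].round(2),"line at t=0 in tool mm",(R0.T@(q-p0)*1000).round(2),"bare end from TCP",(50+np.percentile(tt,99.5)*1e3).round(1))
E
```

```text
scene 751 rms mm 1.09 dir in tool deg x,y [0.67 0.06] line at t=0 in tool mm [ 2.14  0.81 50.  ] bare end from TCP 177.0
top 216 rms mm 0.98 dir in tool deg x,y [0.61 0.08] line at t=0 in tool mm [ 0.65 -0.27 50.  ] bare end from TCP 178.6
```

```bash
python3 -m handwheel '[{"offset":[18,0,17],"rot":[0,-0.6,0],"claw":-1},{"offset":[30,0.5,29],"rot":[0,0,0],"claw":-1},{"offset":[30,0,29],"rot":[0,0,0],"claw":-1},{"offset":[30,0,29],"rot":[0,0,0],"claw":-1},{"offset":[15,0,15],"rot":[0,0,0],"claw":-1},{"offset":[0,0,0],"rot":[0,0,0],"claw":-1},{"offset":[15,0,0],"rot":[0,0,0],"claw":-1},{"offset":[15,0,0],"rot":[0,0,0],"claw":-1},{"offset":[10,0,0],"rot":[0,0,0],"claw":-1},{"offset":[0,0,0],"rot":[0,0,0],"claw":-1},{"offset":[0,0,0],"rot":[0,0,0],"claw":-1}]' 60
python3 - <<'E'
from h import *
from workcell import imaging
import pickle
F={n:imaging.grab_frame(n) for n in("scene","top")}; pickle.dump(F,open("f4.pkl","wb"))
f=F["scene"]; cv2.imwrite("pics/scene4.png",cv2.resize(f["color"][150:300,280:430,::-1],(600,600)))
tgt=VEE+AR[:,0]*.080
s,R0,p0=cur()
RT=toolR(-AR[:,0],YD)
delta(tgt,RT,"tgt"); print(s["force"])
for n in F:
    q,d,tt,N,rms=rodfit(F[n],p0+R0[:,2]*.05,R0[:,2],(-.02,.17),.015)
    q0=q-VEE; c=(q+d*(.128-.1)-VEE)@AR*1e3
    print(n,N,"rms mm",round(rms*1e3,2),"centre in rest mm",c.round(2),"dir in rest deg",np.degrees(-d@AR)[1:].round(2),"end",(50+np.percentile(tt,99.5)*1e3).round(1))
E
```

```text
clock: 10.8
position: [0.5532, 0.2754, 0.2023]
tool_rot: [3.14, 0.622, 2.944]
force: [0.8, 0.2, -0.6]
grip_width: 0.0169
tgt rot(tool,deg) [ 0.01  0.64 -0.09] | shift in cur tool mm [22.6 -0.4 -0.9] | shift in target tool mm [22.6 -0.4 -0.6] norm 22.6
[ 0.10016675  0.23389489 -0.88215924]
scene 561 rms mm 1.4 centre in rest mm [ 1.39 -1.02 22.21] dir in rest deg [-0.1   0.03] end 186.6
top 190 rms mm 1.36 centre in rest mm [ 1.4   0.09 23.07] dir in rest deg [0.13 0.01] end 218.0
```

View pics/scene4.png

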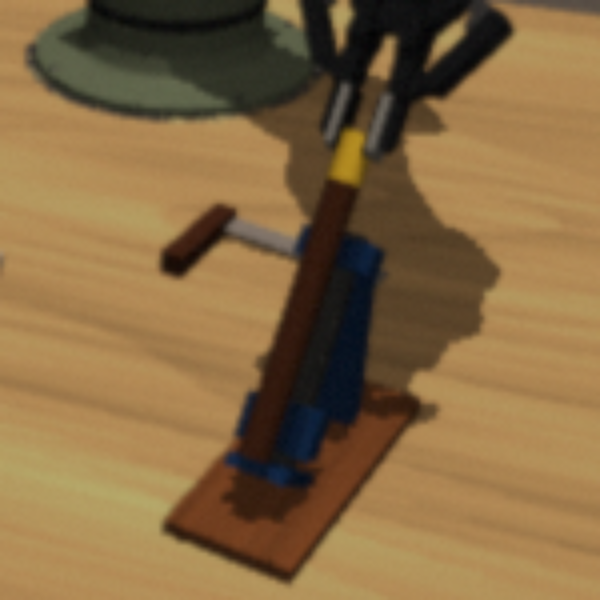

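The rod lies parallel to the V's, about 22 mm out along the normal and within 1 mm laterally. I lower it in.

```bash
python3 -m handwheel '[{"offset":[8,0,-1],"rot":[0,0,0],"claw":-1},{"offset":[7,0,0],"rot":[0,0,0],"claw":-1},{"offset":[4,0,0],"rot":[0,0,0],"claw":-1},{"offset":[0,0,0],"rot":[0,0,0],"claw":-1},{"offset":[0,0,0],"rot":[0,0,0],"claw":-1}]' 60
python3 -m handwheel '[{"offset":[1,0,0],"rot":[0,0,0],"claw":-1},{"offset":[0,0,0],"rot":[0,0,0],"claw":-1}]'
python3 -m handwheel '[{"offset":[1,0,0],"rot":[0,0,0],"claw":-1},{"offset":[0,0,0],"rot":[0,0,0],"claw":-1}]'
```

```text
clock: 11.4
position: [0.5362, 0.2787, 0.1907]
tool_rot: [-3.141, 0.621, 2.946]
force: [0.7, -0.7, -1.0]
grip_width: 0.0169
clock: 11.6
position: [0.5355, 0.2786, 0.1902]
tool_rot: [3.142, 0.621, 2.945]
force: [0.3, -0.3, -0.8]
grip_width: 0.017
clock: 11.8
position: [0.5347, 0.2788, 0.1896]
tool_rot: [3.142, 0.621, 2.945]
force: [0.7, -0.3, -0.3]
grip_width: 0.0172
```

```bash
for i in 1; do python3 -m handwheel '[{"offset":[1,0,0],"rot":[0,0,0],"claw":-1},{"offset":[0,0,0],"rot":[0,0,0],"claw":-1},{"offset":[0,0,0],"rot":[0,0,0],"claw":-1}]'; done
python3 -m handwheel '[{"offset":[1,0,0],"rot":[0,0,0],"claw":-1},{"offset":[0,0,0],"rot":[0,0,0],"claw":-1},{"offset":[0,0,0],"rot":[0,0,0],"claw":-1}]'
python3 - <<'E'
from h import *
from workcell import imaging
import pickle
F={n:imaging.grab_frame(n) for n in("scene","top")}; pickle.dump(F,open("f5.pkl","wb"))
f=F["scene"]; cv2.imwrite("pics/scene5.png",cv2.resize(f["color"][150:300,280:430,::-1],(600,600)))
s,R0,p0=cur(); print(s["force"],(p0-VEE)@AR*1e3)
for n in F:
    q,d,tt,N,rms=rodfit(F[n],p0+R0[:,2]*.03,R0[:,2],(-.02,.1),.013)
    c=(q+d*(.148-.1)-VEE)@AR*1e3
    print(n,N,"rms mm",round(rms*1e3,2),"centre in rest mm",c.round(2),"dir in rest deg",np.degrees(-d@AR)[1:].round(2))
E
```

```text
clock: 12.1
position: [0.534, 0.279, 0.1891]
tool_rot: [3.141, 0.621, 2.945]
force: [1.9, 0.4, 0.9]
grip_width: 0.0174
clock: 12.4
position: [0.5332, 0.2792, 0.1885]
tool_rot: [3.141, 0.621, 2.945]
force: [1.6, 0.4, 2.9]
grip_width: 0.0172
[2.14560119 0.68446437 1.57158849] [79.98752351 -0.42102918 -1.79420149]
scene 320 rms mm 1.1 centre in rest mm [ 2.02 -0.61  0.95] dir in rest deg [-0.11 -1.79]
top 101 rms mm 1.07 centre in rest mm [ 2.03 -0.05  1.28] dir in rest deg [ 0.31 -1.86]
```

View pics/scene5.png

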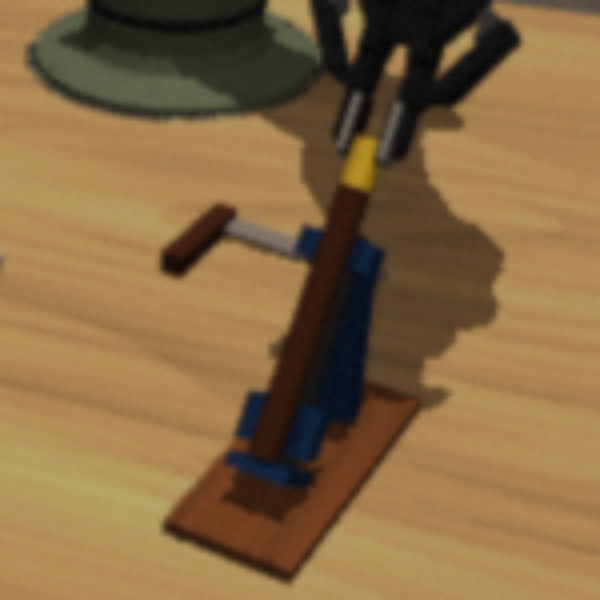

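Run:
```python
from h import *
import pickle
s,R0,p0=cur()
for k in ("f4.pkl","f5.pkl"):
  F=pickle.load(open(k,"rb"))
  for n in F:
    f=F[n]; P=cloud(f).reshape(-1,3); q=(P-VEE)@AR*1e3; 
    s=np.isfinite(q[:,0])&(((q[:,0]>-55)&(q[:,0]<20))|((q[:,0]>47)&(q[:,0]<58)))&(abs(q[:,1])<13)&(q[:,2]>-9)&(q[:,2]<38)
    g=q[s]
    L=least_squares(lambda p:np.hypot(g[:,1]-p[0]-p[1]*g[:,0],g[:,2]-p[2]-p[3]*g[:,0])-10,[0,0,10,0],loss="soft_l1",f_scale=1)
    print(k,n,len(g),"y0,z0",L.x[[0,2]].round(2),"slopes deg y,z",np.degrees(L.x[[1,3]]).round(2),"z at sad -77,+34:",(L.x[2]+L.x[3]*np.array([-77,34])).round(2))
```

```text
f4.pkl scene 322 y0,z0 [-1.04 22.17] slopes deg y,z [-0.31 -0.01] z at sad -77,+34: [22.18 22.16]
f4.pkl top 108 y0,z0 [-2.000e-02  2.308e+01] slopes deg y,z [-0.31  0.05] z at sad -77,+34: [23.02 23.11]
f5.pkl scene 309 y0,z0 [-0.81  1.78] slopes deg y,z [ 0.01 -2.75] z at sad -77,+34: [5.49 0.15]
f5.pkl top 119 y0,z0 [-0.04  2.9 ] slopes deg y,z [ 0.09 -2.67] z at sad -77,+34: [6.49 1.32]
```

The gap-only fit shows the upper saddle made contact early, so the rod pivoted in the grip by 2.7° and the bare end is about 5 mm high. I back off 2.5 mm and turn it parallel again.

```bash
python3 -m handwheel '[{"offset":[-2.5,0,0],"rot":[0,0,0],"claw":-1},{"offset":[0,0,0],"rot":[0,1.4,0],"claw":-1},{"offset":[0,0,0],"rot":[0,1.3,0],"claw":-1},{"offset":[0,0,0],"rot":[0,0,0],"claw":-1},{"offset":[0,0,0],"rot":[0,0,0],"claw":-1}]'
cat >> h.py <<'E'
def restcheck(F):
  out=[]
  for n in F:
    f=F[n]; P=cloud(f).reshape(-1,3); q=(P-VEE)@AR*1e3; 
    s=np.isfinite(q[:,0])&(((q[:,0]>-55)&(q[:,0]<20))|((q[:,0]>47)&(q[:,0]<58)))&(abs(q[:,1])<13)&(q[:,2]>-9)&(q[:,2]<38)
    g=q[s]
    L=least_squares(lambda p:np.hypot(g[:,1]-p[0]-p[1]*g[:,0],g[:,2]-p[2]-p[3]*g[:,0])-10,[0,0,10,0],loss="soft_l1",f_scale=1)
    print(n,len(g),"y0,z0",L.x[[0,2]].round(2),"slopes deg y,z",np.degrees(L.x[[1,3]]).round(2),"z at sad -77,+34:",(L.x[2]+L.x[3]*np.array([-77,34])).round(2))
def snap():
    from workcell import imaging
    return {n:imaging.grab_frame(n) for n in("scene","top")}
E
python3 -c "
from h import *
F=snap(); restcheck(F); print(cur()[0]['force'])"
```

```text
clock: 13.0
position: [0.5352, 0.2784, 0.1899]
tool_rot: [3.141, 0.575, 2.945]
force: [0.6, -0.3, 0.7]
grip_width: 0.0174
scene 307 y0,z0 [-4.81  8.57] slopes deg y,z [ 4.4  -9.69] z at sad -77,+34: [21.59  2.82]
top 116 y0,z0 [0.36 1.48] slopes deg y,z [0.48 1.01] z at sad -77,+34: [0.13 2.08]
[ 1.29671815  0.98150011 -0.39518454]
```

```bash
sed -i 's/\[0,0,10,0\],loss/[0,0,Z0,0],loss/; s/def restcheck(F):/def restcheck(F,Z0=1):/' h.py
python3 -c "
from h import *
F=snap(); restcheck(F); print(cur()[0]['force'])
cv2.imwrite('pics/s6.png',cv2.resize(F['scene']['color'][150:300,280:430,::-1],(600,600)))"
```

```text
scene 307 y0,z0 [-0.75  0.21] slopes deg y,z [0.09 0.39] z at sad -77,+34: [-0.32  0.44]
top 115 y0,z0 [0.07 1.04] slopes deg y,z [0.11 0.22] z at sad -77,+34: [0.75 1.17]
[ 1.42937091  0.0943468  -0.457451  ]
```

View pics/s6.png

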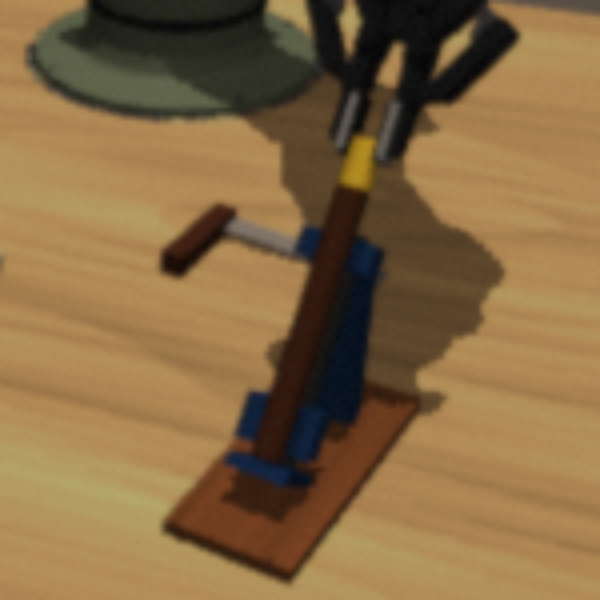

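Now the rod is parallel and about 0.5 mm from seated in both saddles. I release it.

```bash
python3 -m handwheel '[{"offset":[0,0,0],"rot":[0,0,0],"claw":-0.45},{"offset":[0,0,0],"rot":[0,0,0],"claw":-0.35},{"offset":[0,0,0],"rot":[0,0,0],"claw":-0.2},{"offset":[0,0,0],"rot":[0,0,0],"claw":0},{"offset":[0,0,0],"rot":[0,0,0],"claw":0.2},{"offset":[0,0,0],"rot":[0,0,0],"claw":0.2}]'
python3 -c "
from h import *
F=snap(); restcheck(F); print(cur()[0]['force'])
cv2.imwrite('pics/s7.png',cv2.resize(F['scene']['color'][150:300,280:430,::-1],(600,600)))"
```

```text
clock: 13.8
position: [0.5351, 0.2787, 0.1899]
tool_rot: [-3.142, 0.574, 2.945]
force: [0.1, 0.3, -1.1]
grip_width: 0.051
scene 308 y0,z0 [-0.98 -0.03] slopes deg y,z [0.21 0.35] z at sad -77,+34: [-0.5   0.18]
top 110 y0,z0 [0.06 1.14] slopes deg y,z [-0.08  0.11] z at sad -77,+34: [0.99 1.21]
[ 0.21121993 -0.20508856  0.87329652]
```

View pics/s7.png

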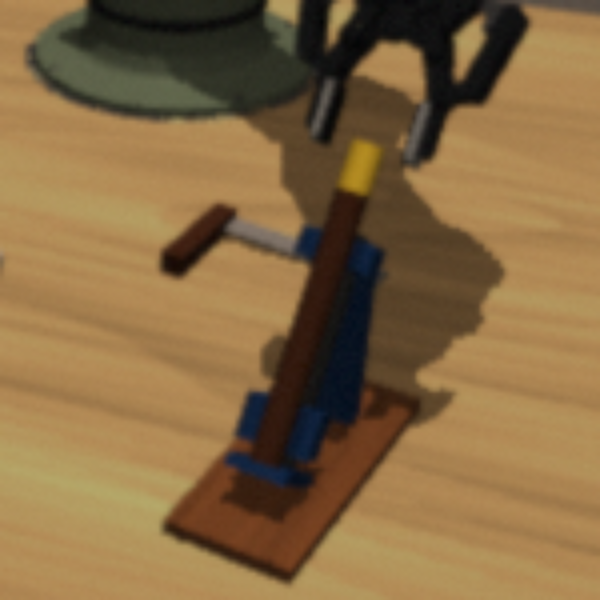

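The walnut rod rests in both V's with the yellow end up, and the jaws are clear of it. I retreat along the rod's axis, then re-orient for the middle grasp.

```bash
python3 -m handwheel '[{"offset":[0,0,-15],"rot":[0,0,0],"claw":0.2},{"offset":[0,0,-35],"rot":[0,0,0],"claw":0.2},{"offset":[0,0,-45],"rot":[0,0,0],"claw":0.2},{"offset":[0,0,-40],"rot":[0,0,0],"claw":0.4},{"offset":[0,0,-15],"rot":[0,8.2,0],"claw":1},{"offset":[0,0,0],"rot":[0,8.3,0],"claw":1},{"offset":[0,0,0],"rot":[0,8.3,0],"claw":1},{"offset":[0,0,0],"rot":[0,8.3,0],"claw":1},{"offset":[0,0,0],"rot":[0,8.3,0],"claw":1},{"offset":[0,0,0],"rot":[0,8.3,0],"claw":1},{"offset":[0,0,0],"rot":[0,8.3,0],"claw":1},{"offset":[0,0,0],"rot":[0,0,0],"claw":1}]'
cat >> h.py <<'E'
def midpose(t=25,xg=-.008):
    e=np.radians(55-t); b=np.sin(e)*AR[:,0]+np.cos(e)*AR[:,2]
    return VEE+xg*AR[:,0], b, toolR(-b,YD)
E
python3 -c "
from h import *
F=snap(); restcheck(F)
cv2.imwrite('pics/s8.png',F['scene']['color'][:,:,::-1])
s=cur()[0]; print(s['qpos'].round(3),s['qd'].round(2),s['position'],s['tool_rot'])
G,b,RM=midpose(); delta(G+.22*b,RM,'far pre'); delta(G,RM,'G')"
```

```text
clock: 15.1
position: [0.4591, 0.2901, 0.31]
tool_rot: [-3.131, -0.395, 2.931]
force: [0.2, -0.3, -1.0]
grip_width: 0.0856
scene 308 y0,z0 [-0.91  0.35] slopes deg y,z [0.11 0.24] z at sad -77,+34: [0.03 0.5 ]
top 0 y0,z0 [0. 1.] slopes deg y,z [0. 0.] z at sad -77,+34: [1. 1.]
[-0.701  0.507  0.274  1.484 -0.355  1.499  1.012] [-0.04 -0.05 -0.    0.02  0.01 -0.02 -0.01] [0.45778461 0.29165141 0.311457  ] [-3.13303217 -0.38741909  2.93482745]
far pre rot(tool,deg) [-0.25  2.8  -0.56] | shift in cur tool mm [-202.8    3.6  -88.6] | shift in target tool mm [-198.3    2.   -98.4] norm 221.3
G rot(tool,deg) [-0.25  2.8  -0.56] | shift in cur tool mm [-192.1    4.5  131.1] | shift in target tool mm [-198.3    2.   121.6] norm 232.6
```

View pics/s8.png

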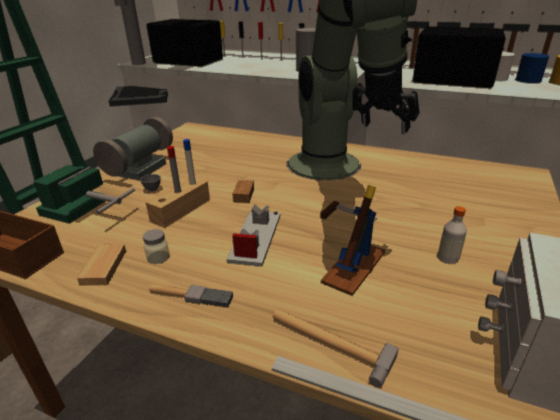

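The rod stays in the rest at (362,225) with the yellow end up, and the glue, jar and rack are untouched. I move to the far pre-grasp.

```bash
python3 -m handwheel '[{"offset":[0,0,-30],"rot":[-0.2,2.8,-0.5],"claw":1},{"offset":[-35,0.4,-14],"rot":[0,0,0],"claw":1},{"offset":[-45,0.4,-18],"rot":[0,0,0],"claw":1},{"offset":[-45,0.4,-18],"rot":[0,0,0],"claw":1},{"offset":[-45,0.4,-12],"rot":[0,0,0],"claw":1},{"offset":[-28,0.4,-6],"rot":[0,0,0],"claw":1},{"offset":[0,0,0],"rot":[0,0,0],"claw":1},{"offset":[0,0,0],"rot":[0,0,0],"claw":1}]'
python3 -c "
from h import *
s=cur()[0]; print(s['qpos'].round(3),s['qd'].round(2),s['position'],s['tool_rot'])
G,b,RM=midpose(); delta(G+.22*b,RM,'far pre'); delta(G,RM,'G')"
```

```text
clock: 16.0
position: [0.6719, 0.2527, 0.3182]
tool_rot: [3.142, -0.436, 2.947]
force: [0.1, 0.9, 0.6]
grip_width: 0.0858
[-0.426  0.929  0.267  0.711 -0.408  1.912  1.095] [-0.02 -0.04  0.    0.02 -0.01 -0.    0.  ] [0.67187117 0.25267755 0.31824665] [ 3.14150544 -0.43566239  2.94673975]
far pre rot(tool,deg) [-0.03  0.04  0.08] | shift in cur tool mm [-3.9 -1.5 -0.3] | shift in target tool mm [-3.9 -1.5 -0.3] norm 4.2
G rot(tool,deg) [-0.03  0.04  0.08] | shift in cur tool mm [ -3.8  -1.4 219.7] | shift in target tool mm [ -3.9  -1.5 219.7] norm 219.8
```

```bash
python3 -m handwheel '[{"offset":[0,-1.5,15],"rot":[0,0,0],"claw":1},{"offset":[-2,0,30],"rot":[0,0,0],"claw":1},{"offset":[-2,0,35],"rot":[0,0,0],"claw":1},{"offset":[0,0,20],"rot":[0,0,0],"claw":1},{"offset":[0,0,0],"rot":[0,0,0],"claw":1},{"offset":[0,0,0],"rot":[0,0,0],"claw":1}]'
python3 -c "
from h import *
s=cur()[0]; print(s['qpos'].round(3),s['qd'].round(2),s['position'],s['tool_rot'])
F=snap(); restcheck(F)
cv2.imwrite('pics/s9.png',cv2.resize(F['scene']['color'][100:310,280:490,::-1],(600,600)))
G,b,RM=midpose(); delta(G,RM,'G')"
```

```text
clock: 16.6
position: [0.6338, 0.2589, 0.2283]
tool_rot: [3.14, -0.434, 2.948]
force: [1.1, 0.6, 0.5]
grip_width: 0.0856
[-0.477  0.883  0.257  1.023 -0.39   1.654  1.152] [ 0.02  0.    0.01 -0.03  0.    0.01  0.  ] [0.63376305 0.25892285 0.22828113] [ 3.14009173 -0.43441102  2.94812944]
scene 307 y0,z0 [-1.06  0.26] slopes deg y,z [-0.16  0.07] z at sad -77,+34: [0.17 0.3 ]
top 0 y0,z0 [0. 1.] slopes deg y,z [0. 0.] z at sad -77,+34: [1. 1.]
G rot(tool,deg) [0.04 0.14 0.1 ] | shift in cur tool mm [  0.3   0.2 122.1] | shift in target tool mm [  0.    0.3 122.1] norm 122.1
```

View pics/s9.png

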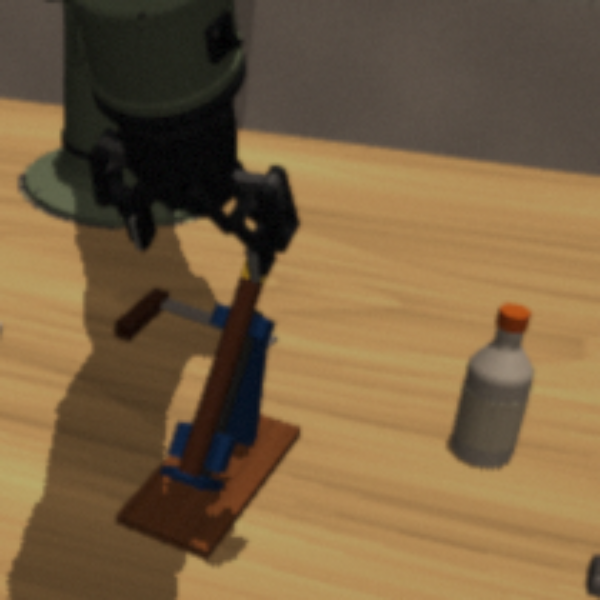

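```bash
python3 -m handwheel '[{"offset":[0,0,20],"rot":[0,0,0],"claw":1},{"offset":[0,0,25],"rot":[0,0,0],"claw":1},{"offset":[0,0,25],"rot":[0,0,0],"claw":1},{"offset":[0,0,15],"rot":[0,0,0],"claw":1},{"offset":[0,0,0],"rot":[0,0,0],"claw":1},{"offset":[0,0,0],"rot":[0,0,0],"claw":1}]'
python3 -c "
from h import *
s=cur()[0]; print(s['qpos'].round(3),s['qd'].round(2),s['position'],s['tool_rot'])
F=snap(); print(proj(F['scene'],s['position']))
cv2.imwrite('pics/s10.png',cv2.resize(F['scene']['color'][130:300,280:450,::-1],(600,600)))
cv2.imwrite('pics/t10.png',cv2.resize(F['top']['color'][160:310,150:300,::-1],(600,600)))
G,b,RM=midpose(); delta(G,RM,'G')"
```

```text
clock: 17.3
position: [0.5996, 0.2649, 0.1502]
tool_rot: [3.141, -0.435, 2.946]
force: [0.7, -0.5, 0.6]
grip_width: 0.0854
[-0.507  0.89   0.241  1.213 -0.398  1.462  1.183] [ 0.   -0.01  0.   -0.01  0.   -0.   -0.  ] [0.59962726 0.26490367 0.15018005] [ 3.14071391 -0.43515146  2.94627674]
[354.92195568 220.29573197]
G rot(tool,deg) [0.04 0.1  0.05] | shift in cur tool mm [ 0.9  0.6 36.6] | shift in target tool mm [ 0.9  0.7 36.6] norm 36.6
```

View pics/s10.png

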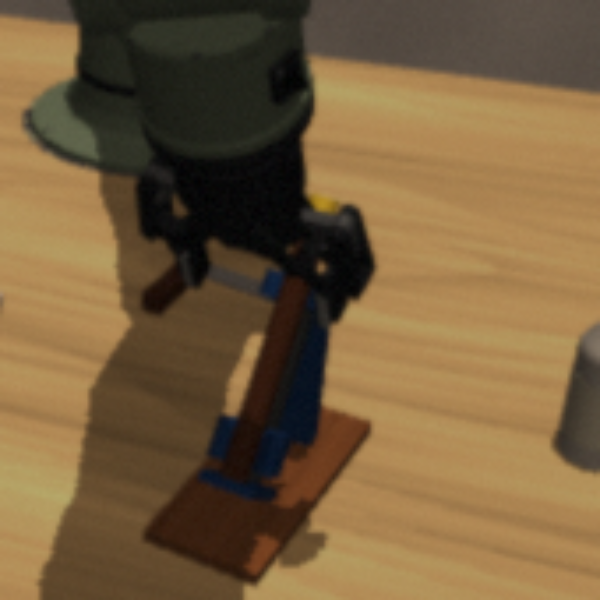

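View pics/t10.png

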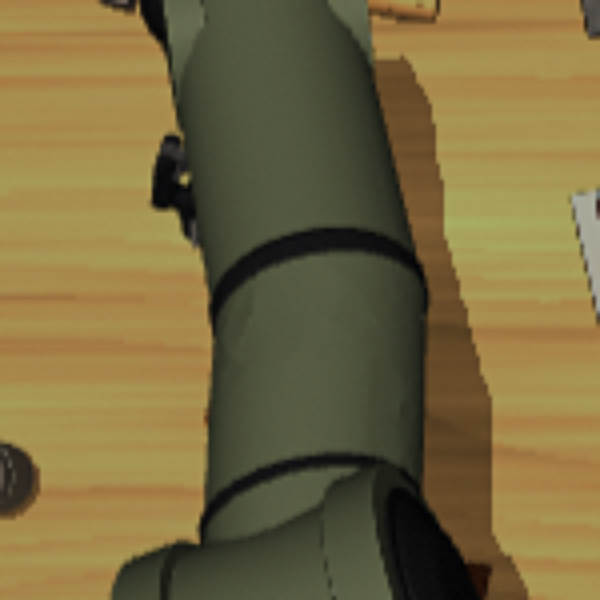

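The jaws straddle the rod above the gap, with the left finger at (190,270), the right at (335,300) and the rod between them. I advance the last 36 mm and check.

```bash
python3 -m handwheel '[{"offset":[0.9,0.6,12],"rot":[0,0,0],"claw":1},{"offset":[0,0,14],"rot":[0,0,0],"claw":1},{"offset":[0,0,10],"rot":[0,0,0],"claw":1},{"offset":[0,0,0],"rot":[0,0,0],"claw":1},{"offset":[0,0,0],"rot":[0,0,0],"claw":1}]'
python3 -c "
from h import *
s=cur()[0]; print(s['force'].round(2))
F=snap(); restcheck(F); print(proj(F['scene'],s['position']))
cv2.imwrite('pics/s11.png',cv2.resize(F['scene']['color'][130:300,280:450,::-1],(600,600)))
G,b,RM=midpose(); delta(G,RM,'G')"
```

```text
clock: 17.9
position: [0.583, 0.2686, 0.1165]
tool_rot: [-3.141, -0.437, 2.946]
force: [0.6, 0.7, -0.2]
grip_width: 0.0849
[ 0.55  0.67 -0.25]
scene 267 y0,z0 [-0.52 -0.15] slopes deg y,z [ 0.77 -0.04] z at sad -77,+34: [-0.09 -0.17]
top 0 y0,z0 [0. 1.] slopes deg y,z [0. 0.] z at sad -77,+34: [1. 1.]
[357.03593201 229.04388195]
G rot(tool,deg) [0.   0.02 0.04] | shift in cur tool mm [-0.3  0.1 -0.6] | shift in target tool mm [-0.3  0.1 -0.6] norm 0.7
```

View pics/s11.png

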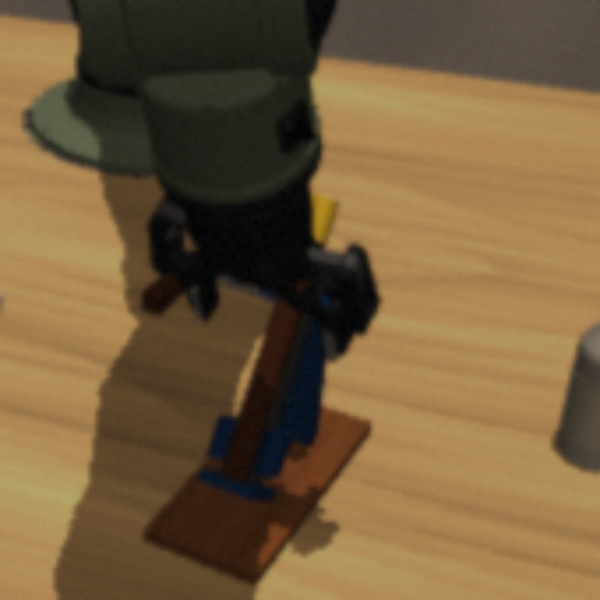

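The TCP projects onto the rod at crop (272,349). I close the jaws gently.

```bash
python3 -m handwheel '[{"offset":[0,0,0],"rot":[0,0,0],"claw":0.3},{"offset":[0,0,0],"rot":[0,0,0],"claw":-0.2},{"offset":[0,0,0],"rot":[0,0,0],"claw":-0.6},{"offset":[0,0,0],"rot":[0,0,0],"claw":-1},{"offset":[0,0,0],"rot":[0,0,0],"claw":-1},{"offset":[0,0,0],"rot":[0,0,0],"claw":-1},{"offset":[0,0,0],"rot":[0,0,0],"claw":-1},{"offset":[0,0,0],"rot":[0,0,0],"claw":-1},{"offset":[0,0,0],"rot":[0,0,0],"claw":-1}]' 60
python3 -c "
from h import *
s=cur()[0]; print(s['force'].round(2),s['qd'].round(2))
F=snap()
cv2.imwrite('pics/s12.png',cv2.resize(F['scene']['color'][130:300,280:450,::-1],(600,600)))
G,b,RM=midpose(); delta(G,RM,'G')"
```

```text
clock: 18.9
position: [0.5833, 0.269, 0.117]
tool_rot: [3.141, -0.436, 2.947]
force: [3.7, 3.6, 5.4]
grip_width: 0.0107
[3.69 3.64 5.43] [ 0. -0.  0. -0. -0.  0.  0.]
G rot(tool,deg) [0.02 0.01 0.07] | shift in cur tool mm [-0.5 -0.2 -0.8] | shift in target tool mm [-0.5 -0.2 -0.8] norm 1.0
```

View pics/s12.png

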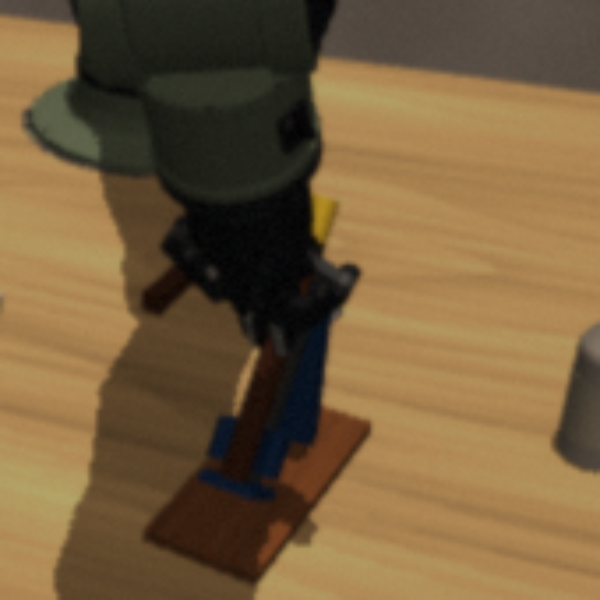

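The opening reads 10.7 mm, against 17 mm for the same rod in the first grasp, so the pads appear to be curling round it. I reopen, back up 4 mm and grip again.

```bash
python3 -m handwheel '[{"offset":[0,0,0],"rot":[0,0,0],"claw":-0.2},{"offset":[0,0,0],"rot":[0,0,0],"claw":0},{"offset":[0,0,-5],"rot":[0,0,0],"claw":0.1},{"offset":[0,0,0],"rot":[0,0,0],"claw":0.1},{"offset":[0,0,0],"rot":[0,0,0],"claw":0.1}]' 30
python3 -c "
from h import *
s=cur()[0]; print(s['force'].round(2),s['qd'].round(2))
F=snap(); restcheck(F)
G,b,RM=midpose(); delta(G,RM,'G')"
python3 -m handwheel '[{"offset":[0,0,0],"rot":[0,0,0],"claw":-0.3},{"offset":[0,0,0],"rot":[0,0,0],"claw":-0.6},{"offset":[0,0,0],"rot":[0,0,0],"claw":-1},{"offset":[0,0,0],"rot":[0,0,0],"claw":-1},{"offset":[0,0,0],"rot":[0,0,0],"claw":-1},{"offset":[0,0,0],"rot":[0,0,0],"claw":-1}]' 30
python3 -m handwheel '[{"offset":[0,0,0],"rot":[0,0,0],"claw":-1},{"offset":[0,0,0],"rot":[0,0,0],"claw":-1}]' 60
python3 -c "
from h import *
s=cur()[0]; print(s['force'].round(2),s['qd'].round(2))
F=snap();cv2.imwrite('pics/s13.png',cv2.resize(F['scene']['color'][170:270,310:410,::-1],(600,600)))
G,b,RM=midpose(); delta(G,RM,'G')"
```

```text
clock: 19.5
position: [0.5852, 0.268, 0.1213]
tool_rot: [3.142, -0.437, 2.946]
force: [0.7, -0.3, 0.4]
grip_width: 0.0469
[ 0.67 -0.31  0.42] [-0.  0. -0.  0. -0. -0.  0.]
scene 254 y0,z0 [-1.04  0.29] slopes deg y,z [-0.4  -0.07] z at sad -77,+34: [0.38 0.25]
top 0 y0,z0 [0. 1.] slopes deg y,z [0. 0.] z at sad -77,+34: [1. 1.]
G rot(tool,deg) [-0.02 -0.03  0.04] | shift in cur tool mm [-0.5  0.3  3.8] | shift in target tool mm [-0.5  0.3  3.8] norm 3.8
clock: 20.2
position: [0.5863, 0.2683, 0.1218]
tool_rot: [3.14, -0.434, 2.946]
force: [6.7, 0.8, 3.5]
grip_width: -0.0001
clock: 20.4
position: [0.5863, 0.2683, 0.1218]
tool_rot: [3.14, -0.434, 2.946]
force: [5.8, 0.8, 3.5]
grip_width: 0.0002
[5.78 0.78 3.5 ] [ 0.  0. -0.  0. -0. -0. -0.]
G rot(tool,deg) [0.06 0.12 0.06] | shift in cur tool mm [ 0.2 -0.2  4.9] | shift in target tool mm [ 0.2 -0.2  4.9] norm 4.9
```

View pics/s13.png

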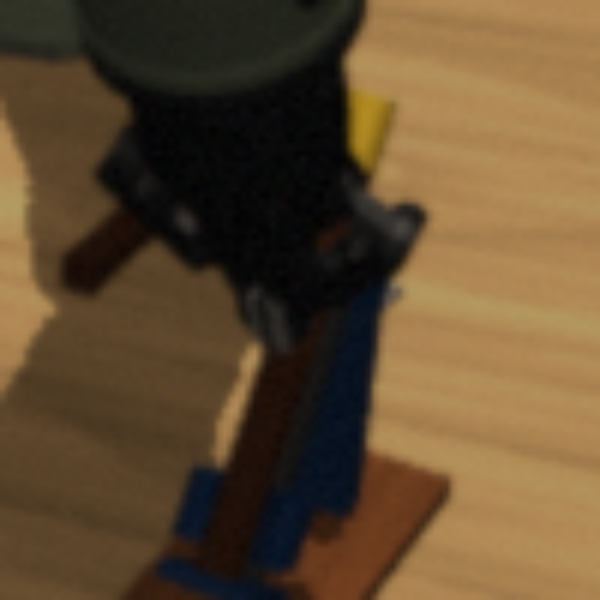

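The jaws shut completely, so the pads are not reaching round the rod although the reported TCP lies on its axis. The earlier pictures also showed the fingertips only a little past the rod's top. I check where the fingertips really are against the reported TCP.

Run:
```python
from h import *
import pickle
s,R0,p0=cur()
# f5: tool pose at that time
R5=R.from_euler("xyz",[3.141,0.621,2.945]).as_matrix(); p5=np.array([.5332,.2792,.1885])
F=pickle.load(open("f5.pkl","rb"))
f=F["scene"]; im=cv2.resize(f["color"][160:240,330:430,::-1],(800,640),interpolation=cv2.INTER_CUBIC)
for dz,col in((-20,(255,0,0)),(0,(0,255,0)),(19,(0,0,255))):
    u=proj(f,p5+R5[:,2]*dz*1e-3); cv2.circle(im,tuple(int(x) for x in ((u-[330,160])*8)),5,col,-1); print(dz,u)
cv2.imwrite("pics/tip5.png",im)
# depth points in tool frame near gripper
for n in F:
    P=cloud(F[n]).reshape(-1,3); q=(P-p5)@R5*1e3
    s_=np.isfinite(q[:,0])&(abs(q[:,0])<25)&(abs(q[:,1])<50)&(q[:,2]>-60)&(q[:,2]<40)
    g=q[s_]; side=g[(abs(g[:,1])>12.5)]
    print(n,len(g),"finger z max",np.sort(side[:,2])[-12:].round(1))
    for a in range(-60,40,8):
        k=g[(g[:,2]>=a)&(g[:,2]<a+8)]; 
        if len(k): print("  z",a,len(k),"y",k[:,1].min().round(),k[:,1].max().round())
```

```text
-20 [371.48819875 186.24236365]
0 [368.8524813  194.17906634]
19 [366.34963427 201.71566811]
scene 590 finger z max [37.5 37.5 37.7 38.2 38.3 38.5 38.6 38.7 39.  39.  39.2 39.8]
  z -60 98 y -39.0 41.0
  z -52 54 y -22.0 26.0
  z -44 51 y -22.0 22.0
  z -36 53 y -22.0 23.0
  z -28 56 y -21.0 23.0
  z -20 60 y -19.0 21.0
  z -12 39 y -15.0 16.0
  z -4 27 y -8.0 11.0
  z 4 29 y -9.0 11.0
  z 12 29 y -8.0 11.0
  z 20 29 y -8.0 10.0
  z 28 31 y -8.0 10.0
  z 36 34 y -24.0 24.0
top 323 finger z max [37.3 37.4 37.6 38.3 38.4 38.6 38.7 38.8 39.2 39.6 39.7 39.7]
  z -60 50 y -40.0 43.0
  z -52 19 y -25.0 39.0
  z -44 18 y -23.0 17.0
  z -36 25 y -23.0 22.0
  z -28 45 y -23.0 22.0
  z -20 28 y -20.0 20.0
  z -12 15 y -15.0 9.0
  z -4 9 y -8.0 4.0
  z 4 13 y -10.0 7.0
  z 12 12 y -11.0 7.0
  z 20 14 y -11.0 6.0
  z 28 30 y -23.0 22.0
  z 36 45 y -22.0 20.0
```

View pics/tip5.png

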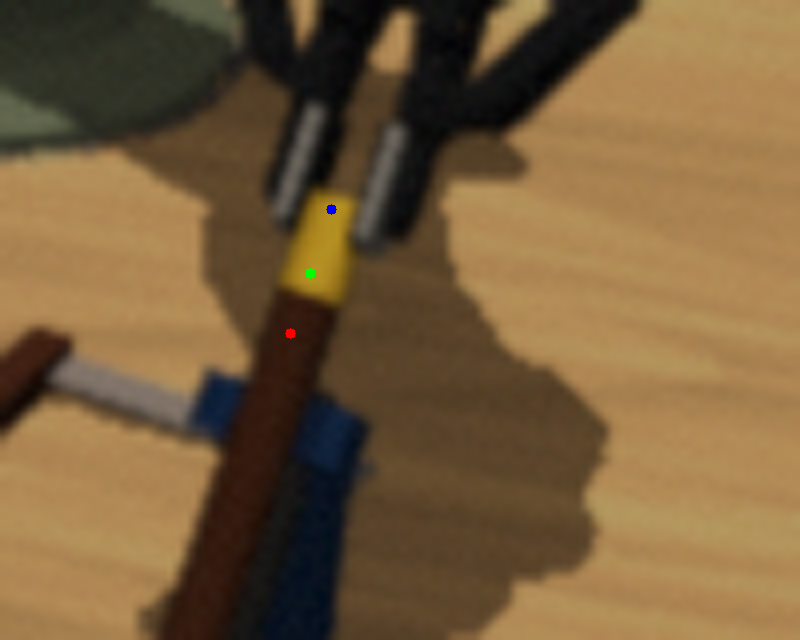

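Run:
```python
from h import *
import pickle
s,R0,p0=cur(); print(s["grip_width"],s["force"].round(1))
def rep(f,p,Rm,lab):
    P=cloud(f).reshape(-1,3); q=(P-p)@Rm*1e3
    s_=np.isfinite(q[:,0])&(abs(q[:,0])<40)&(abs(q[:,1])<55)&(q[:,2]>-110)&(q[:,2]<15)
    c=f["color"].reshape(-1,3).astype(int); dark=(c.max(1)-c.min(1)<22)
    g=q[s_&dark]
    print(lab,len(g))
    for a in range(-100,15,10):
        k=g[(g[:,2]>=a)&(g[:,2]<a+10)]
        if len(k)>3: print("  z",a,len(k),"x",k[:,0].min().round(),k[:,0].max().round(),"y",k[:,1].min().round(),k[:,1].max().round())
F=snap(); pickle.dump(F,open("f14.pkl","wb"))
rep(F["scene"],p0,R0,"now scene")
F=pickle.load(open("f3.pkl","rb"))
R3=R.from_euler("xyz",[-3.141,.609,2.946]).as_matrix(); p3=np.array([.6147,.2620,.3927])
for n in F: rep(F[n],p3,R3,"f3 "+n)
```

```text
-0.0003120398254514036 [5.1 1.  3.7]
now scene 682
  z -100 108 x -19.0 -2.0 y -54.0 54.0
  z -90 102 x -19.0 2.0 y -50.0 53.0
  z -80 69 x -18.0 11.0 y -45.0 44.0
  z -70 102 x -14.0 11.0 y -36.0 39.0
  z -60 33 x -15.0 -6.0 y -9.0 30.0
  z -50 25 x -13.0 -1.0 y -9.0 15.0
  z -40 28 x -13.0 2.0 y -10.0 15.0
  z -30 27 x -13.0 38.0 y -11.0 14.0
  z -20 12 x -11.0 32.0 y -10.0 23.0
  z -10 17 x -13.0 39.0 y -1.0 22.0
  z 0 22 x -20.0 38.0 y -3.0 22.0
  z 10 18 x -34.0 35.0 y -1.0 11.0
f3 scene 1778
  z -100 245 x -21.0 6.0 y -55.0 55.0
  z -90 248 x -19.0 17.0 y -55.0 55.0
  z -80 262 x -21.0 17.0 y -50.0 54.0
  z -70 195 x -16.0 12.0 y -45.0 48.0
  z -60 195 x -14.0 15.0 y -39.0 42.0
  z -50 100 x -13.0 10.0 y -22.0 24.0
  z -40 97 x -14.0 12.0 y -22.0 24.0
  z -30 87 x -13.0 8.0 y -21.0 23.0
  z -20 73 x -13.0 9.0 y -20.0 23.0
  z 10 4 x -6.0 5.0 y -7.0 10.0
f3 top 615
  z -100 81 x -19.0 -2.0 y -53.0 55.0
  z -90 89 x -20.0 3.0 y -54.0 55.0
  z -80 62 x -19.0 6.0 y -51.0 52.0
  z -70 123 x -16.0 9.0 y -44.0 44.0
  z -60 51 x -16.0 6.0 y -40.0 43.0
  z -50 30 x -14.0 9.0 y -22.0 19.0
  z -40 36 x -13.0 7.0 y -23.0 22.0
  z -30 30 x -14.0 5.0 y -23.0 21.0
  z -20 12 x -14.0 -7.0 y -19.0 19.0
```

Both cameras put the fingertips about 10 mm behind the reported TCP along tool z, not 19 mm ahead. The real grasp point is therefore about 29 mm behind the reported one, with x and y correct, which explains the miss. I back off, open, and go about 25 mm deeper than the reported TCP suggests.

```bash
python3 -m handwheel '[{"offset":[0,0,-8],"rot":[0,0,0],"claw":-1},{"offset":[0,0,-8],"rot":[0,0,0],"claw":0},{"offset":[0,0,0],"rot":[0,0,0],"claw":1},{"offset":[0,0,0],"rot":[0,0,0],"claw":1},{"offset":[0,0,0],"rot":[0,0,0],"claw":1},{"offset":[0,0,0],"rot":[0,0,0],"claw":1}]' 60
cat >> h.py <<'E'
OFF=.029  # true grasp point = reported TCP - OFF*tool z
E
python3 -c "
from h import *
s=cur()[0]; print(s['force'].round(2),s['qd'].round(2))
F=snap(); restcheck(F)
cv2.imwrite('pics/s15.png',cv2.resize(F['scene']['color'][130:300,280:450,::-1],(600,600)))
G,b,RM=midpose(); delta(G-b*.025,RM,'G')"
```

```text
clock: 21.2
position: [0.5916, 0.2669, 0.1355]
tool_rot: [-3.142, -0.437, 2.946]
force: [0.2, 0.1, -0.2]
grip_width: 0.072
[ 0.2   0.08 -0.24] [-0. -0. -0. -0. -0.  0. -0.]
scene 271 y0,z0 [-0.58  0.24] slopes deg y,z [0.42 0.21] z at sad -77,+34: [-0.05  0.36]
top 0 y0,z0 [0. 1.] slopes deg y,z [0. 0.] z at sad -77,+34: [1. 1.]
G rot(tool,deg) [-0.03 -0.03  0.05] | shift in cur tool mm [-0.6  0.2 44.7] | shift in target tool mm [-0.5  0.2 44.7] norm 44.7
```

View pics/s15.png

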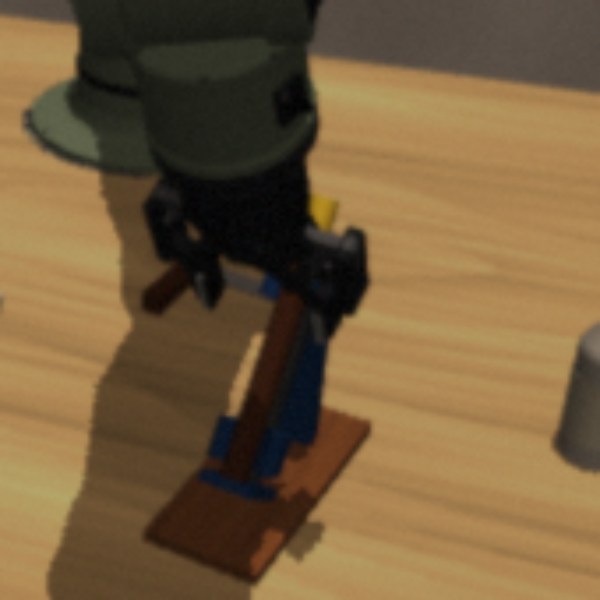

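```bash
python3 -m handwheel '[{"offset":[-0.5,0.2,12],"rot":[0,0,0],"claw":1},{"offset":[0,0,15],"rot":[0,0,0],"claw":1},{"offset":[0,0,12],"rot":[0,0,0],"claw":1},{"offset":[0,0,5.5],"rot":[0,0,0],"claw":1},{"offset":[0,0,0],"rot":[0,0,0],"claw":1},{"offset":[0,0,0],"rot":[0,0,0],"claw":1}]' 60
python3 -c "
from h import *
s=cur()[0]; print(s['force'].round(2),s['qd'].round(2),s['qpos'].round(2))
F=snap(); restcheck(F)
cv2.imwrite('pics/s16.png',cv2.resize(F['scene']['color'][130:300,280:450,::-1],(600,600)))
G,b,RM=midpose(); delta(G-b*.025,RM,'G')"
```

```text
clock: 21.9
position: [0.5741, 0.2706, 0.0954]
tool_rot: [3.141, -0.436, 2.946]
force: [0.4, -0.0, 0.1]
grip_width: 0.0855
[ 0.42 -0.04  0.12] [ 0.   -0.01  0.   -0.01 -0.    0.   -0.  ] [-0.53  0.91  0.22  1.32 -0.41  1.34  1.2 ]
scene 242 y0,z0 [-1.06  0.14] slopes deg y,z [0.55 0.35] z at sad -77,+34: [-0.32  0.35]
top 0 y0,z0 [0. 1.] slopes deg y,z [0. 0.] z at sad -77,+34: [1. 1.]
G rot(tool,deg) [0.01 0.03 0.05] | shift in cur tool mm [ 0.2 -0.1  1. ] | shift in target tool mm [ 0.2 -0.1  1. ] norm 1.1
```

View pics/s16.png

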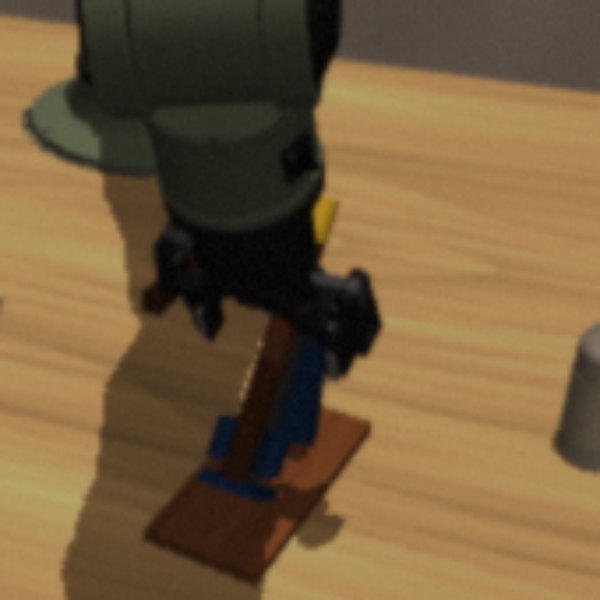

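```bash
python3 -m handwheel '[{"offset":[0,0,0],"rot":[0,0,0],"claw":0.3},{"offset":[0,0,0],"rot":[0,0,0],"claw":-0.2},{"offset":[0,0,0],"rot":[0,0,0],"claw":-0.6},{"offset":[0,0,0],"rot":[0,0,0],"claw":-1},{"offset":[0,0,0],"rot":[0,0,0],"claw":-1},{"offset":[0,0,0],"rot":[0,0,0],"claw":-1},{"offset":[0,0,0],"rot":[0,0,0],"claw":-1},{"offset":[0,0,0],"rot":[0,0,0],"claw":-1},{"offset":[0,0,0],"rot":[0,0,0],"claw":-1}]' 60
python3 -c "
from h import *
s=cur()[0]; print(s['force'].round(2),s['qd'].round(2))
F=snap(); restcheck(F)
cv2.imwrite('pics/s17.png',cv2.resize(F['scene']['color'][130:300,280:450,::-1],(600,600)))
G,b,RM=midpose(); delta(G-b*.025,RM,'G')"
```

```text
clock: 22.9
position: [0.574, 0.2711, 0.0954]
tool_rot: [3.141, -0.436, 2.947]
force: [2.9, 5.0, 4.7]
grip_width: 0.0181
[2.86 5.   4.67] [-0. -0. -0.  0.  0. -0.  0.]
scene 251 y0,z0 [ 1.15 20.23] slopes deg y,z [ 2.52 25.52] z at sad -77,+34: [-14.07  35.37]
top 0 y0,z0 [0. 1.] slopes deg y,z [0. 0.] z at sad -77,+34: [1. 1.]
G rot(tool,deg) [0.03 0.01 0.07] | shift in cur tool mm [ 0.  -0.5  0.7] | shift in target tool mm [ 0.  -0.5  0.7] norm 0.8
```

View pics/s17.png

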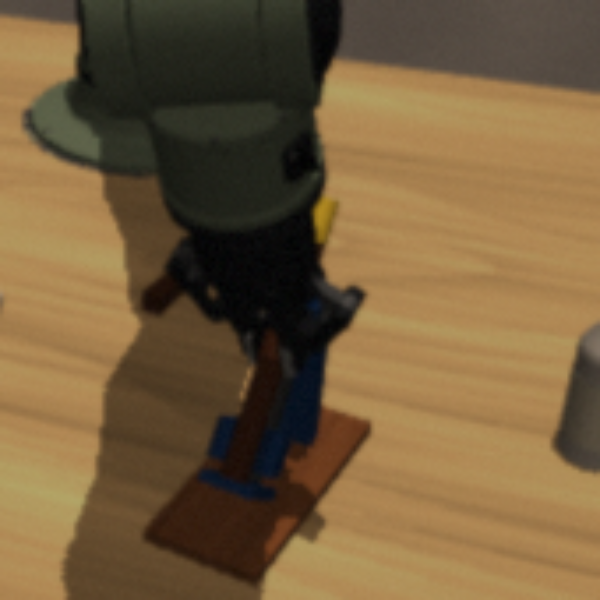

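The opening now reads 18 mm, so this is a proper grasp around the middle. I lift straight out of the V's along their normal.

```bash
python3 -m handwheel '[{"offset":[-2.5,0,-4.3],"rot":[0,0,0],"claw":-1},{"offset":[-5,0,-8.7],"rot":[0,0,0],"claw":-1},{"offset":[-7.5,0,-13],"rot":[0,0,0],"claw":-1},{"offset":[-10,0,-17.3],"rot":[0,0,0],"claw":-1},{"offset":[-5,0,-25],"rot":[0,0,0],"claw":-1},{"offset":[12,0,-30],"rot":[0,0,0],"claw":-1},{"offset":[15,0,-32],"rot":[0,0,0],"claw":-1},{"offset":[15,0,-32],"rot":[0,0,0],"claw":-1},{"offset":[10,0,-20],"rot":[0,0,0],"claw":-1},{"offset":[0,0,0],"rot":[0,0,0],"claw":-1},{"offset":[0,0,0],"rot":[0,0,0],"claw":-1}]' 60
python3 - <<'E'
from h import *
import pickle
F=snap(); pickle.dump(F,open("f18.pkl","wb"))
s,R0,p0=cur(); print(s["force"].round(2),s["qpos"].round(2),s["qd"].round(2))
cv2.imwrite('pics/s18.png',cv2.resize(F['scene']['color'][90:300,260:470,::-1],(600,600)))
cv2.imwrite('pics/t18.png',F['top']['color'][:,:,::-1])
# expected rod in the tool: direction bare = -rest_x in RM
G,b,RM=midpose(); bare=RM.T@(-AR[:,0]); print("expected bare dir in tool",bare.round(3))
g=p0-R0[:,2]*.025
for n in F:
    d0=R0@bare
    q,d,tt,N,rms=rodfit(F[n],g,d0,(.025,.12),.02)
    print(n,N,"rms",round(rms*1e3,2),"bare dir in tool",(R0.T@d).round(3),"dev deg",np.degrees(np.arccos(d@d0)).round(2),"pt in tool mm",(R0.T@(q-p0)*1e3).round(1),"bare end t",np.percentile(tt,[95,99,100]).round(4))
E
```

```text
clock: 24.1
position: [0.6303, 0.2589, 0.2697]
tool_rot: [-3.141, -0.436, 2.945]
force: [-0.9, -0.2, -0.8]
grip_width: 0.0181
[ 0.49  0.07 -0.08] [-0.48  0.85  0.26  0.98 -0.39  1.72  1.13] [-0.  0. -0.  0. -0.  0.  0.]
expected bare dir in tool [-0.866 -0.     0.5  ]
scene 318 rms 1.11 bare dir in tool [-0.866  0.005  0.5  ] dev deg 0.29 pt in tool mm [ -0.3  -0.1 -25.5] bare end t [0.0888 0.0914 0.092 ]
  return _methods._mean(a, axis=axis, dtype=dtype,
  ret = ret.dtype.type(ret / rcount)
<stdin>:13: RuntimeWarning: invalid value encountered in arccos
Traceback (most recent call last):
IndexError: index -1 is out of bounds for axis 0 with size 0
```

View pics/s18.png

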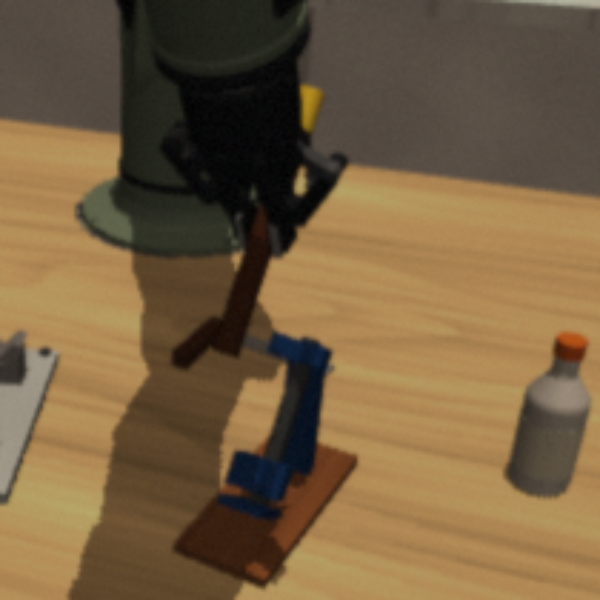

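The rod is held firmly at the middle, with its bare end at (230,345) in the crop. The fit agrees with the expected pose within 0.3°. I work out the turn and the approach to the cradle.

```bash
cat >> h.py <<'E'
DT=np.array([-.866,0,.5]); CT=np.array([7.1,-.1,-29.75])*1e-3
def cradlepose(dx,dz,dy=0,dt=DT,ct=CT):
    dt=dt/np.linalg.norm(dt); y=np.array([0,1.,0]); y-=y@dt*dt; y/=np.linalg.norm(y)
    Rc=AC@np.stack([dt,y,np.cross(dt,y)],1).T
    return CV+AC@np.array([dx,dy,dz])-Rc@ct, Rc
E
python3 -c "
from h import *
for a in ((-.02,.12),(-.008,.02),(0,0)):
    p,Rc=cradlepose(*a); print(p.round(4)); delta(p,Rc,str(a))
print(cur()[0]['clock'])"
```

```text
[ 0.5595 -0.0217  0.1578]
(-0.02, 0.12) rot(tool,deg) [ -1.12 -54.3  -24.49] | shift in cur tool mm [ -34.2 -289.   106.7] | shift in target tool mm [ 166.9 -259.2   31.6] norm 309.9
[ 0.5712 -0.0191  0.0578]
(-0.008, 0.02) rot(tool,deg) [ -1.12 -54.3  -24.49] | shift in cur tool mm [ -86.5 -284.1  192.6] | shift in target tool mm [ 206.5 -259.2  124.2] norm 353.9
[ 0.579  -0.0174  0.0378]
(0, 0) rot(tool,deg) [ -1.12 -54.3  -24.49] | shift in cur tool mm [-101.7 -280.8  207.6] | shift in target tool mm [ 209.6 -259.2  145.5] norm 363.7
24.2
```

```bash
python3 -m handwheel '[{"offset":[0,0,0],"rot":[-0.14,-6.8,-3.06],"claw":-1},{"offset":[0,0,0],"rot":[-0.14,-6.8,-3.06],"claw":-1},{"offset":[0,0,0],"rot":[-0.14,-6.8,-3.06],"claw":-1},{"offset":[0,0,0],"rot":[-0.14,-6.8,-3.06],"claw":-1},{"offset":[0,0,0],"rot":[-0.14,-6.8,-3.06],"claw":-1},{"offset":[0,0,0],"rot":[-0.14,-6.8,-3.06],"claw":-1},{"offset":[0,0,0],"rot":[-0.14,-6.8,-3.06],"claw":-1},{"offset":[0,0,0],"rot":[-0.14,-6.8,-3.06],"claw":-1},{"offset":[0,0,0],"rot":[0,0,0],"claw":-1}]' 60
python3 -c "
from h import *
p,Rc=cradlepose(-.02,.12); delta(p,Rc); print(cur()[0]['qpos'].round(2))"
```

```text
clock: 25.1
position: [0.6269, 0.2591, 0.2675]
tool_rot: [-3.14, 0.527, -2.922]
force: [-0.4, 0.2, -0.9]
grip_width: 0.0184
 rot(tool,deg) [0.04 0.17 0.2 ] | shift in cur tool mm [ 165.  -259.3   31.3] | shift in target tool mm [ 164.  -259.8   32. ] norm 308.9
[-0.87  0.36  0.39  1.91  0.05  0.39  1.21]
```

```bash
python3 -m handwheel '[{"offset":[10,-18,0],"rot":[0,0,0],"claw":-1},{"offset":[22,-37,3],"rot":[0,0,0],"claw":-1},{"offset":[24,-38,4],"rot":[0,0,0],"claw":-1},{"offset":[24,-38,5],"rot":[0,0,0],"claw":-1},{"offset":[24,-38,5],"rot":[0,0,0],"claw":-1},{"offset":[24,-38,5],"rot":[0,0,0],"claw":-1},{"offset":[22,-34,5],"rot":[0,0,0],"claw":-1},{"offset":[14,-18.5,4.5],"rot":[0,0,0],"claw":-1},{"offset":[0,0,0],"rot":[0,0,0],"claw":-1},{"offset":[0,0,0],"rot":[0,0,0],"claw":-1}]' 60
cat >> h.py <<'E'
def cradlerod(F,zlo=-9):
    """rod in cradle frame: fit away from saddles"""
    for n in F:
        q=(cloud(F[n]).reshape(-1,3)-CV)@AC*1e3
        c=F[n]["color"].reshape(-1,3).astype(int)
        brown=(c[:,0]>c[:,2]*1.25)&(c.sum(1)<330)
        out=[]
        for Z0 in (0,20,40,60,80,100,120):
            s=np.isfinite(q[:,0])&(abs(q[:,0])<125)&(abs(q[:,1])<25)&(abs(q[:,2]-Z0)<18)&brown&(q[:,2]>zlo)&((abs(q[:,0])<47)|(abs(q[:,0])>83)|(q[:,2]>14))
            g=q[s]
            if len(g)<25: continue
            L=least_squares(lambda p:np.hypot(g[:,1]-p[0]-p[1]*g[:,0],g[:,2]-p[2]-p[3]*g[:,0])-10,[0,0,Z0,0],loss="soft_l1",f_scale=1)
            k=abs(L.fun)<2.5; out.append((k.sum(),L.x,g[k][:,0]))
        if not out: print(n,"none"); continue
        m,x,gx=max(out,key=lambda o:o[0])
        print(n,m,"y0,z0",x[[0,2]].round(2),"slope deg y,z",np.degrees(x[[1,3]]).round(2),"x range",np.percentile(gx,[0.5,99.5,100]).round(1))
E
python3 - <<'E'
from h import *
import pickle
F=snap(); pickle.dump(F,open("f20.pkl","wb"))
p,Rc=cradlepose(-.02,.12); delta(p,Rc); p,Rc=cradlepose(-.008,.02); delta(p,Rc)
s,R0,p0=cur(); print(s["qpos"].round(2),"rod expected centre in cradle mm",((p0+R0@CT-CV)@AC*1e3).round(1),(R0@DT@AC).round(3))
cradlerod(F)
cv2.imwrite('pics/s20.png',cv2.resize(F['scene']['color'][90:290,150:350,::-1],(600,600)))
cv2.imwrite('pics/t20.png',cv2.resize(F['top']['color'][150:330,230:410,::-1],(600,600)))
E
```

```text
clock: 26.1
position: [0.5812, 0.0523, 0.1877]
tool_rot: [-3.133, 0.505, -2.929]
force: [-0.1, -0.3, -0.0]
grip_width: 0.018
 rot(tool,deg) [-0.5  -1.02  0.03] | shift in cur tool mm [ 47.6 -69.6   9. ] | shift in target tool mm [ 47.7 -69.6   7.6] norm 84.7
 rot(tool,deg) [-0.5  -1.02  0.03] | shift in cur tool mm [ 85.5 -68.7 102.3] | shift in target tool mm [ 87.3 -69.6 100.2] norm 150.0
[ 0.03  0.33 -0.27  2.17  0.57  0.16  1.04] rod expected centre in cradle mm [ 17.9  69.9 150.8] [ 1.    -0.004 -0.018]
scene 48 y0,z0 [17.91 54.32] slope deg y,z [ -9.83 -21.73] x range [100.2 114.5 114.8]
top 22 y0,z0 [  7.33 -16.12] slope deg y,z [-3.29 18.35] x range [ 99.1 111.9 112. ]
```

View pics/s20.png

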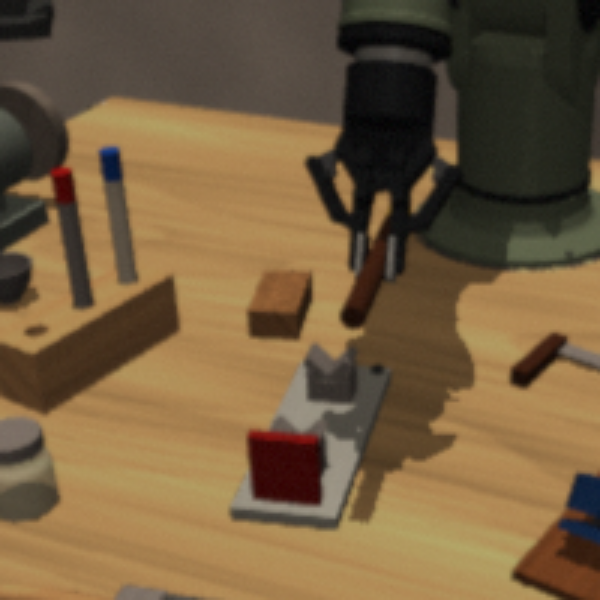

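View pics/t20.png

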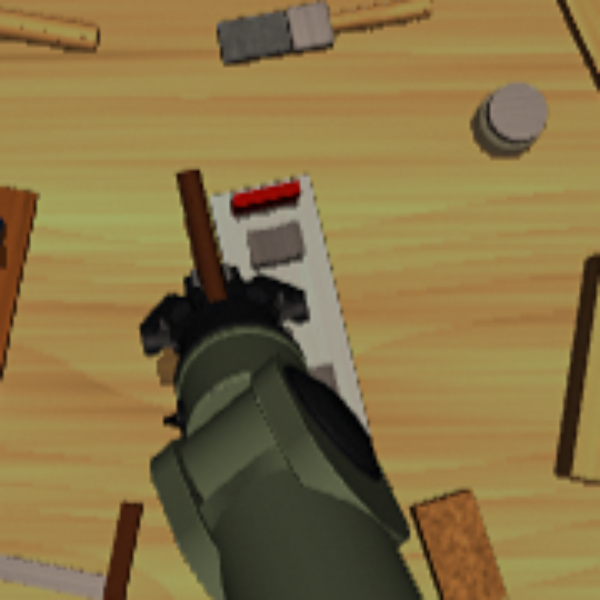

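The joint readout explains why the move stopped about 7 cm short: joint 6 is at its lower limit (0.16) with this 30° outward tilt. The rod is still firmly held and level. I fit a kinematic model from the logged poses to see which tool tilts are reachable over the cradle.

```bash
cat > kin.py <<'E'
from h import *
D=[([-1.31117808,0.5220579,-0.03633934,1.59997701,0.02122199,1.02110062,-0.1128052],[.20234,.59098,.22101],[-3.14044,9e-5,2.81178]),
([-.66,.288,.097,1.679,-.03,1.176,.818],[.4822,.2488,.3301],[3.141,0,2.945]),
([.215,.55,.328,1.477,-.186,1.15,1.95],[.5685,-.3207,.2671],[3.141,-.004,2.945]),
([.211,.481,.356,1.274,-.164,1.414,1.929],[.5704,-.3237,.396],[-3.14,.004,2.945]),
([-.999,.255,.34,1.739,.522,.824,.393],[.6147,.26198,.39266],[-3.141,.609,2.946]),
([-.701,.507,.274,1.484,-.355,1.499,1.012],[.45778,.29165,.31146],[-3.133,-.3874,2.9348]),
([-.426,.929,.267,.711,-.408,1.912,1.095],[.67187,.25268,.31825],[3.1415,-.43566,2.94674]),
([-.477,.883,.257,1.023,-.39,1.654,1.152],[.63376,.25892,.22828],[3.14009,-.43441,2.94813]),
([-.507,.89,.241,1.213,-.398,1.462,1.183],[.59963,.2649,.15018],[3.14071,-.43515,2.94628]),
([-.53,.91,.22,1.32,-.41,1.34,1.2],[.5741,.2706,.0954],[3.141,-.436,2.946]),
([-.48,.85,.26,.98,-.39,1.72,1.13],[.6303,.2589,.2697],[-3.141,-.436,2.945]),
([-.87,.36,.39,1.91,.05,.39,1.21],[.6269,.2591,.2675],[-3.14,.527,-2.922]),
([.03,.33,-.27,2.17,.57,.16,1.04],[.5812,.0523,.1877],[-3.133,.505,-2.929])]
Q=np.array([d[0] for d in D]); PP=np.array([d[1] for d in D]); RR=[R.from_euler("xyz",d[2]) for d in D]
def fk(q,p,s):
    h,a,b,c,e1,e2,e3=p[:7]; o=p[7:14]
    th=np.array(s)*q+o
    M=np.eye(3); x=np.zeros(3)
    x=np.array([0,0,h])
    M=R.from_euler("ZY",[th[0],th[1]]).as_matrix()
    x=x+M@[e1,0,a]
    M=M@R.from_euler("ZY",[th[2],th[3]]).as_matrix()
    x=x+M@[e2,0,b]
    M=M@R.from_euler("ZY",[th[4],th[5]]).as_matrix()
    x=x+M@[e3,0,c]
    M=M@R.from_euler("Z",th[6]).as_matrix()
    return x,M
if __name__=="__main__":
    import itertools,pickle
    best=None
    for s1,s3,s5,s7 in itertools.product((1,-1),repeat=4):
        s=[s1,1,s3,1,s5,1,s7]
        for o7 in (0,1.57,3.14,-1.57):
          for o1 in(0,3.14):
            def res(p):
                r=[]
                for q,x,Rm in zip(Q,PP,RR):
                    X,M=fk(q,p,s); r+=list((X-x)*3); r+=list((Rm.inv()*R.from_matrix(M)).as_rotvec())
                return np.array(r)
            p0=[.35,.45,.45,.2,0,0,0,o1,0,0,0,0,0,o7]
            L=least_squares(res,p0,loss="soft_l1",f_scale=.02,max_nfev=60)
            if best is None or L.cost<best[0]: best=(L.cost,s,L.x,res(L.x))
    print(best[0],best[1],best[2].round(4)); print(np.abs(best[3].reshape(-1,6)).max(1).round(4))
    pickle.dump(best,open("kin.pkl","wb"))
E
python3 kin.py
```

```text
0.005910036683976114 [-1, 1, -1, 1, -1, 1, -1] [ 3.4920e-01  5.1000e-01  4.3190e-01  3.3800e-01  5.1000e-03 -4.2000e-03
  2.5000e-03 -6.4600e-02  9.2000e-03 -2.5500e-02  0.0000e+00 -2.8000e-03
 -6.0000e-04  1.4909e+00]
[0.0151 0.0313 0.0135 0.0142 0.0615 0.0328 0.0107 0.0116 0.0121 0.0176
 0.0166 0.0495 0.0438]
```

```bash
cat > kin2.py <<'E'
from kin import *
import pickle
S=np.array([-1,1,-1,1,-1,1,-1])
def fk2(q,p):
    # p: h, three link vecs(9), 7 offsets, small fixed tilts between joints (6x2)
    th=S*q+p[10:17]; t=p[17:29].reshape(6,2)
    x=np.array([0,0,p[0]]); M=np.eye(3)
    ax="ZYZYZYZ"; links={1:p[1:4],3:p[4:7],5:p[7:10]}
    for i in range(7):
        M=M@R.from_euler(ax[i],th[i]).as_matrix()
        if i in links: x=x+M@links[i]
        if i<6: M=M@R.from_rotvec([t[i,0],t[i,1] if i%2==0 else 0,t[i,1] if i%2 else 0]).as_matrix()
    return x,M
def fit():
    b=pickle.load(open("kin.pkl","rb"))[2]
    p0=np.zeros(29); p0[0]=b[0]; p0[1:4]=[0,0,b[1]];p0[4:7]=[0,0,b[2]];p0[7:10]=[0,0,b[3]]; p0[16]=b[13]
    def res(p):
        r=[]
        for q,x,Rm in zip(Q,PP,RR):
            X,M=fk2(q,p); r+=list((X-x)*3); r+=list((Rm.inv()*R.from_matrix(M)).as_rotvec())
        return np.array(r+list((p-p0)[1:10]*.05)+list(p[10:16]*.05)+list(p[17:]*.1))
    L=least_squares(res,p0,max_nfev=300); print(np.abs(L.fun[:6*len(Q)].reshape(-1,6)).max(1).round(4)); print(L.x.round(3)); return L.x
if __name__=="__main__":
    pickle.dump(fit(),open("kin2.pkl","wb"))
E
python3 kin2.py
```

```text
[0.005  0.0017 0.0014 0.0076 0.0036 0.0038 0.0025 0.0027 0.0072 0.0053
 0.0093 0.0044 0.0028]
[ 3.200e-01 -3.000e-03 -2.800e-02  5.270e-01 -2.000e-03 -3.000e-02
  4.240e-01  2.000e-03 -0.000e+00  3.360e-01 -2.000e-03  4.000e-03
 -1.000e-03 -1.000e-03  7.000e-03 -1.000e-03  1.569e+00 -1.200e-02
  1.000e-03  5.000e-03 -0.000e+00 -9.000e-03 -0.000e+00 -2.000e-03
  2.000e-03 -1.000e-03 -0.000e+00 -7.000e-03  0.000e+00]
```

```bash
cat > ik.py <<'E'
from kin2 import *
p_=pickle.load(open("kin2.pkl","rb"))
LO=np.array([-2.91,-.3,-1.5,.17,-1.26,.16,-2.52]); HI=np.array([2.91,2.13,1.42,2.43,4.41,1.93,2.52])
def ik(x,Rm,seed,n=12,rng=np.random.default_rng(0)):
    sols=[]
    for i in range(n):
        q0=seed if i==0 else np.clip(seed+rng.normal(0,.5,7),LO+.02,HI-.02)
        def res(q):
            X,M=fk2(q,p_); return np.r_[(X-x)*5,(R.from_matrix(Rm).inv()*R.from_matrix(M)).as_rotvec(),.002*(q-q0)]
        L=least_squares(res,np.clip(q0,LO+.01,HI-.01),bounds=(LO,HI),max_nfev=80)
        e=np.abs(res(L.x)[:6]).max()
        sols.append((e,L.x))
    return sols
E
python3 - <<'E'
from ik import *
s,R0,p0=cur(); q0=s["qpos"]; X,M=fk2(q0,p_); print("model err mm",((X-p0)*1e3).round(1))
# tool outward tilt e over cradle; grasp pt at rod coordinate -8.5
for e in (30,20,15,10,5,0,-10):
    er=np.radians(e); dt=np.array([-np.cos(er),0,np.sin(er)]); g=np.array([-.3,-.1,-25.5])*1e-3; ct=g-.0085*dt
    for dz in (.10,.0):
        p,Rc=cradlepose(0,dz,dt=dt,ct=ct)
        S_=ik(p,Rc,q0); ok=[q for er_,q in S_ if er_<.012]
        print("tilt",e,"dz",dz,"min err",round(min(x[0] for x in S_),4),"nok",len(ok),"q6max",max((q[5] for q in ok),default=None), ok[0].round(2) if ok else "")
E
```

```text
model err mm [-3.  -3.5 -3.8]
tilt 30 dz 0.1 min err 0.0 nok 12 q6max 0.41388143509027636 [ 0.51  0.49 -0.65  2.21  1.62  0.18  0.21]
tilt 30 dz 0.0 min err 0.0 nok 11 q6max 0.6359885499697085 [ 0.74  0.89 -1.    2.23  2.05  0.58 -0.01]
tilt 20 dz 0.1 min err 0.0 nok 12 q6max 0.35293484993982277 [ 0.31  0.46 -0.45  2.08  0.47  0.31  1.3 ]
tilt 20 dz 0.0 min err 0.0 nok 10 q6max 0.46326172566651824 [ 0.26  0.65 -0.39  2.14  1.39  0.16  0.42]
tilt 15 dz 0.1 min err 0.0 nok 12 q6max 0.5147214742437668 [ 0.3   0.48 -0.46  2.02  0.4   0.45  1.37]
tilt 15 dz 0.0 min err 0.0 nok 12 q6max 0.28643648203246086 [ 0.16  0.64 -0.28  2.07  0.61  0.21  1.16]
tilt 10 dz 0.1 min err 0.0 nok 12 q6max 0.7930964180429493 [ 0.28  0.51 -0.45  1.95  0.36  0.57  1.41]
tilt 10 dz 0.0 min err 0.0 nok 12 q6max 0.4811678065795319 [ 0.2   0.66 -0.35  2.    0.53  0.37  1.24]
tilt 5 dz 0.1 min err 0.0 nok 12 q6max 0.8325664558014826 [ 0.25  0.53 -0.43  1.88  0.32  0.7   1.43]
tilt 5 dz 0.0 min err 0.0 nok 12 q6max 0.7381615989566681 [ 0.2   0.69 -0.37  1.93  0.47  0.5   1.3 ]
tilt 0 dz 0.1 min err 0.0 nok 12 q6max 0.9275765357181042 [ 0.22  0.57 -0.41  1.81  0.3   0.82  1.45]
tilt 0 dz 0.0 min err 0.0 nok 12 q6max 0.7711430469919134 [ 0.19  0.72 -0.38  1.86  0.42  0.63  1.35]
tilt -10 dz 0.1 min err 0.0 nok 12 q6max 1.1612418363748487 [ 0.17  0.64 -0.38  1.68  0.27  1.05  1.47]
tilt -10 dz 0.0 min err 0.0 nok 12 q6max 1.098340354971159 [ 0.16  0.78 -0.36  1.72  0.35  0.88  1.41]
```

The model fits to a few mm. The cradle pose with 30° tilt needs a wrist flip, while about 10° tilt is comfortable. So I come in at 10°, which puts the rod's bare end 20° low, let the bare end touch the V next to the stop, and press the rod level. It pivoted in the grip just as easily in the rest. I compute the approach.

```bash
cat >> h.py <<'E'
GT=np.array([-.3,-.1,-25.5])*1e-3  # rod axis point between pads, reported tool frame
def cgrasp(x,z,e=10,y=0):
    er=np.radians(e); dt=np.array([-np.cos(er),0,np.sin(er)])
    _,Rc=cradlepose(0,0,dt=dt,ct=GT)
    return CV+AC@np.array([x,y,z])-Rc@GT, Rc
E
python3 - <<'E'
from ik import *
for z in (.12,.07,.03,0):
    p,Rc=cgrasp(.0045,z); delta(p,Rc,f"z {z}")
q=cur()[0]["qpos"]
for z in (.12,.03,0):
    p,Rc=cgrasp(.0045,z); r=ik(p,Rc,q,1)[0]; q=r[1]; print(r[0].round(4),q.round(2))
E
```

```text
z 0.12 rot(tool,deg) [-0.5  18.98 -0.06] | shift in cur tool mm [ 42.3 -69.5  15.3] | shift in target tool mm [ 35.2 -69.6  27.7] norm 82.8
z 0.07 rot(tool,deg) [-0.5  18.98 -0.06] | shift in cur tool mm [ 66.6 -69.1  59. ] | shift in target tool mm [ 43.9 -69.6  76.9] norm 112.7
z 0.03 rot(tool,deg) [-0.5  18.98 -0.06] | shift in cur tool mm [ 85.9 -68.8  94. ] | shift in target tool mm [ 50.9 -69.6 116.3] norm 144.8
z 0 rot(tool,deg) [-0.5  18.98 -0.06] | shift in cur tool mm [100.5 -68.6 120.3] | shift in target tool mm [ 56.1 -69.6 145.8] norm 171.1
0.0 [ 0.29  0.47 -0.45  1.94  0.32  0.61  1.44]
0.0 [ 0.19  0.6  -0.33  2.    0.41  0.41  1.35]
0.0 [ 0.16  0.65 -0.29  2.02  0.44  0.34  1.32]
```

```bash
python3 -m handwheel '[{"offset":[0,0,0],"rot":[-0.2,4,0],"claw":-1},{"offset":[0,0,0],"rot":[-0.2,6,0],"claw":-1},{"offset":[0,0,0],"rot":[-0.1,6,0],"claw":-1},{"offset":[0,0,0],"rot":[0,3,0],"claw":-1},{"offset":[7,-15,5],"rot":[0,0,0],"claw":-1},{"offset":[11,-20,8],"rot":[0,0,0],"claw":-1},{"offset":[10,-20,8],"rot":[0,0,0],"claw":-1},{"offset":[7,-14.6,6.7],"rot":[0,0,0],"claw":-1},{"offset":[0,0,0],"rot":[0,0,0],"claw":-1},{"offset":[0,0,0],"rot":[0,0,0],"claw":-1}]' 60
python3 - <<'E'
from h import *
import pickle
F=snap(); pickle.dump(F,open("f21.pkl","wb"))
for z in (.12,.07,.03,0):
    p,Rc=cgrasp(.0045,z); delta(p,Rc,f"z {z}")
s,R0,p0=cur(); print(s["qpos"].round(2))
g=p0+R0@GT; d0=R0@DT
for n in F:
    try:
        q,d,tt,N,rms=rodfit(F[n],g,d0,(.03,.12),.02)
        c=(g-CV)@AC*1e3
        print(n,N,"rms",round(rms*1e3,2),"bare dir in tool",(R0.T@d).round(3),"dir in cradle",(d@AC).round(3),"pt in cradle",((q-CV)@AC*1e3).round(1),"exp",c.round(1),"end t",np.percentile(tt,[95,99,100]).round(4))
    except Exception as ex: print(n,"fail")
cv2.imwrite('pics/s21.png',cv2.resize(F['scene']['color'][120:280,180:340,::-1],(600,600)))
cv2.imwrite('pics/t21.png',cv2.resize(F['top']['color'][150:330,230:410,::-1],(600,600)))
E
```

```text
clock: 27.2
position: [0.5667, -0.02, 0.1547]
tool_rot: [3.141, 0.174, -2.926]
force: [-0.3, -0.0, -0.8]
grip_width: 0.0182
z 0.12 rot(tool,deg) [0.02 0.03 0.06] | shift in cur tool mm [ 0.2 -0.5  0.2] | shift in target tool mm [ 0.2 -0.5  0.2] norm 0.5
z 0.07 rot(tool,deg) [0.02 0.03 0.06] | shift in cur tool mm [ 8.9 -0.5 49.4] | shift in target tool mm [ 8.8 -0.5 49.4] norm 50.2
z 0.03 rot(tool,deg) [0.02 0.03 0.06] | shift in cur tool mm [15.8 -0.5 88.8] | shift in target tool mm [15.8 -0.5 88.8] norm 90.2
z 0 rot(tool,deg) [0.02 0.03 0.06] | shift in cur tool mm [ 21.1  -0.5 118.4] | shift in target tool mm [ 21.   -0.5 118.4] norm 120.2
[ 0.35  0.48 -0.53  1.95  0.37  0.63  1.39]
scene 187 rms 1.99 bare dir in tool [-0.869 -0.004  0.495] dir in cradle [ 0.942 -0.003 -0.336] pt in cradle [  4.    0.6 118.4] exp [  4.6   0.5 120.2] end t [0.0939 0.0952 0.0962]
top 144 rms 2.17 bare dir in tool [-0.864  0.013  0.504] dir in cradle [ 0.938  0.014 -0.346] pt in cradle [  4.6  -1.  120.1] exp [  4.6   0.5 120.2] end t [0.0904 0.0925 0.0928]
```

View pics/s21.png

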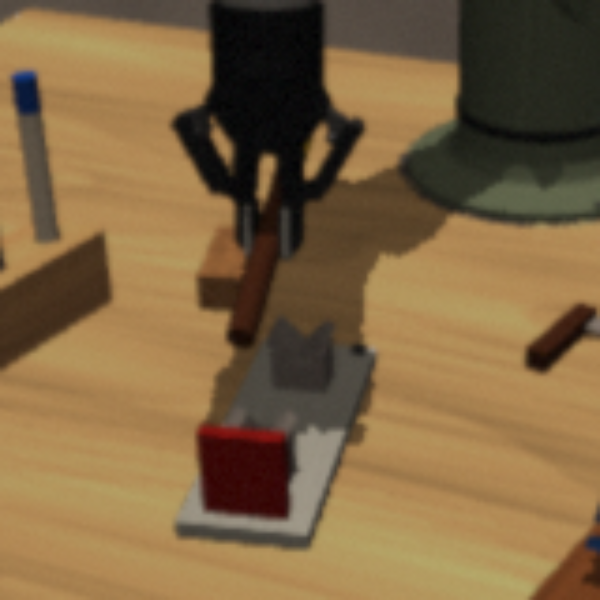

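View pics/t21.png

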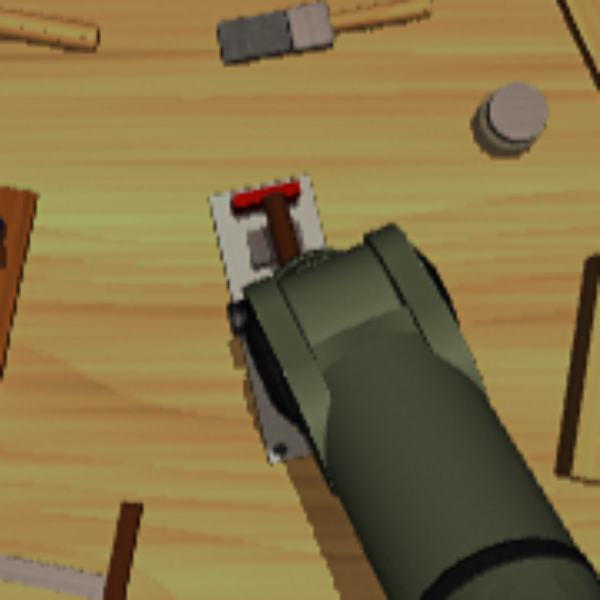

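The rod is over the cradle in line with its axis, pitched 20° with the bare end low at (240,335) in the crop. I lower it towards the V by the stop, keeping about 3 mm more distance from the stop.

```bash
python3 -m handwheel '[{"offset":[3,-0.5,10],"rot":[0,0,0],"claw":-1},{"offset":[4.3,0,25],"rot":[0,0,0],"claw":-1},{"offset":[4.3,0,24],"rot":[0,0,0],"claw":-1},{"offset":[3.5,0,15],"rot":[0,0,0],"claw":-1},{"offset":[1,0,6],"rot":[0,0,0],"claw":-1},{"offset":[0,0,0],"rot":[0,0,0],"claw":-1},{"offset":[0,0,0],"rot":[0,0,0],"claw":-1}]' 40
cat > see.py <<'E'
import sys
from h import *
import pickle
tag=sys.argv[1]; zz=float(sys.argv[2]) if len(sys.argv)>2 else .03
F=snap(); pickle.dump(F,open(f"f{tag}.pkl","wb"))
s,R0,p0=cur(); print("force",s["force"].round(2),"q6",s["qpos"][5].round(2),"w",round(s["grip_width"],4))
g=p0+R0@GT; print("grasp pt in cradle",((g-CV)@AC*1e3).round(1),"tool rot err/delta:"); p,Rc=cgrasp(.0015,zz); delta(p,Rc,f"z {zz}")
d0=R0@DT
def band(f):
    q=(cloud(f).reshape(-1,3)-CV)@AC*1e3; c=f["color"].reshape(-1,3).astype(int)
    brown=(c[:,0]>c[:,2]*1.35)&(c[:,0]<c[:,1]*2.6)&(c.sum(1)<330)
    return q[np.isfinite(q[:,0])&brown&(abs(q[:,1])<14)&(abs(q[:,0])<99.5)&(q[:,2]>-12)&(q[:,2]<75)]
for n in F:
    k=band(F[n])
    if len(k)<30: print(n,"few",len(k)); continue
    best=None
    for sl in (-.35,-.2,-.1,0):
        L=least_squares(lambda p:np.hypot(k[:,1]-p[0]-p[1]*k[:,0],(k[:,2]-p[2]-p[3]*(k[:,0]-5))/np.sqrt(1+p[3]**2))-10,[0,0,((g-CV)@AC*1e3)[2],sl],loss="soft_l1",f_scale=1)
        if best is None or L.cost<best.cost: best=L
    x=best.x; print(n,len(k),"y0",x[0].round(2),"z(5)",x[2].round(2),"slopes deg",np.degrees(np.arctan(x[[1,3]])).round(2),"cost/pt",(best.cost/len(k)).round(2),"x range",np.percentile(k[:,0],[.5,99,100]).round(1))
cv2.imwrite(f'pics/s{tag}.png',cv2.resize(F['scene']['color'][150:270,200:320,::-1],(600,600)))
E
python3 see.py 22
```

```text
clock: 28.0
position: [0.5651, -0.0215, 0.0736]
tool_rot: [-3.141, 0.175, -2.926]
force: [-0.0, 0.6, -1.3]
grip_width: 0.0181
force [ 0.44  0.08 -1.08] q6 0.45 w 0.0185
grasp pt in cradle [ 2.5 -1.3 39. ] tool rot err/delta:
z 0.03 rot(tool,deg) [-0.03  0.06 -0.02] | shift in cur tool mm [2.6 1.3 8.7] | shift in target tool mm [2.6 1.3 8.7] norm 9.2
scene 274 y0 -0.63 z(5) 36.55 slopes deg [ -0.02 -19.94] cost/pt 1.86 x range [-73.1  87.5  89.4]
top 127 y0 -2.42 z(5) 39.43 slopes deg [  0.16 -21.21] cost/pt 1.36 x range [31.6 92.7 94.7]
```

View pics/s22.png

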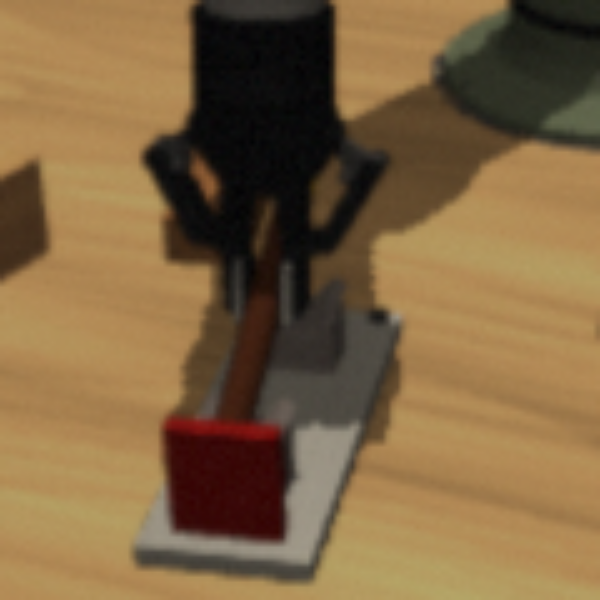

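```bash
python3 -m handwheel '[{"offset":[1.3,1.2,4.5],"rot":[0,0,0],"claw":-1},{"offset":[1.3,0,4.2],"rot":[0,0,0],"claw":-1},{"offset":[0,0,0],"rot":[0,0,0],"claw":-1}]' 40
python3 -m handwheel '[{"offset":[0.5,0,3],"rot":[0,0,0],"claw":-1},{"offset":[0,0,0],"rot":[0,0,0],"claw":-1}]' 40
python3 -m handwheel '[{"offset":[0.5,0,3],"rot":[0,0,0],"claw":-1},{"offset":[0,0,0],"rot":[0,0,0],"claw":-1}]' 40
python3 -m handwheel '[{"offset":[0.5,0,3],"rot":[0,0,0],"claw":-1},{"offset":[0,0,0],"rot":[0,0,0],"claw":-1}]' 40
python3 see.py 23 0
```

```text
clock: 28.4
position: [0.5635, -0.0209, 0.0637]
tool_rot: [-3.141, 0.174, -2.926]
force: [1.2, -0.5, 1.5]
grip_width: 0.0182
clock: 28.6
position: [0.5638, -0.0209, 0.061]
tool_rot: [-3.141, 0.175, -2.926]
force: [-0.4, -0.5, 6.8]
grip_width: 0.0183
clock: 28.8
position: [0.5639, -0.0209, 0.0581]
tool_rot: [-3.141, 0.175, -2.926]
force: [-2.0, -1.1, 8.0]
grip_width: 0.0181
clock: 29.0
position: [0.5638, -0.0209, 0.0549]
tool_rot: [-3.141, 0.175, -2.926]
force: [0.7, -0.6, 3.9]
grip_width: 0.0187
force [ 1.77 -0.88  3.56] q6 0.4 w 0.0178
grasp pt in cradle [ 1.3 -0.2 20.2] tool rot err/delta:
z 0.0 rot(tool,deg) [-0.02  0.02 -0.03] | shift in cur tool mm [ 3.4  0.2 20. ] | shift in target tool mm [ 3.4  0.2 20. ] norm 20.2
scene 256 y0 0.53 z(5) 36.9 slopes deg [  3.2  -15.04] cost/pt 3.48 x range [-85.7  76.   79.1]
top 131 y0 -3.0 z(5) 20.7 slopes deg [  1.28 -15.93] cost/pt 1.4 x range [31.  93.  93.5]
```

View pics/s23.png

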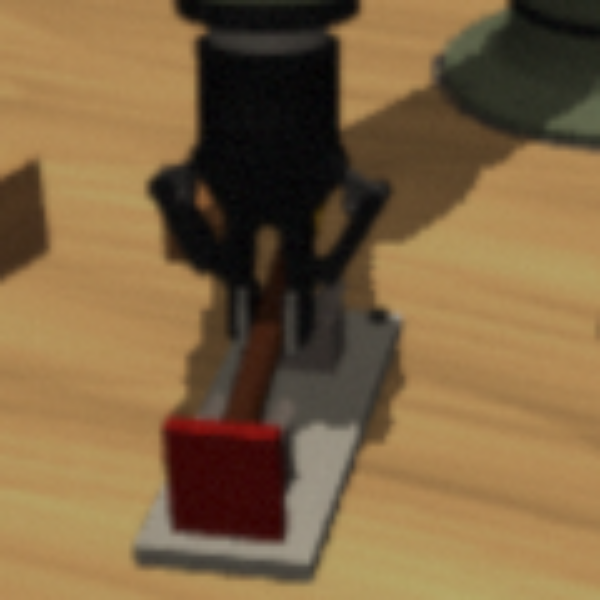

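The rod pivots as planned: the slope has gone from 20° to about 15° with 4–8 N of contact. I continue down.

```bash
python3 -m handwheel '[{"offset":[0.5,0,3],"rot":[0,0,0],"claw":-1},{"offset":[0.5,0,3],"rot":[0,0,0],"claw":-1},{"offset":[0,0,0],"rot":[0,0,0],"claw":-1}]' 40
python3 -m handwheel '[{"offset":[0.5,0,3],"rot":[0,0,0],"claw":-1},{"offset":[0.5,0,3],"rot":[0,0,0],"claw":-1},{"offset":[0,0,0],"rot":[0,0,0],"claw":-1}]' 40
python3 -m handwheel '[{"offset":[0.5,0,2],"rot":[0,0,0],"claw":-1},{"offset":[0.4,0,2],"rot":[0,0,0],"claw":-1},{"offset":[0,0,0],"rot":[0,0,0],"claw":-1}]' 40
python3 see.py 24 0
```

```text
clock: 29.4
position: [0.5633, -0.0209, 0.0486]
tool_rot: [-3.141, 0.174, -2.926]
force: [-2.6, -0.9, 5.5]
grip_width: 0.0177
clock: 29.7
position: [0.5632, -0.021, 0.0425]
tool_rot: [-3.141, 0.173, -2.926]
force: [-4.2, -1.9, 6.9]
grip_width: 0.0183
clock: 30.0
position: [0.5629, -0.0211, 0.0384]
tool_rot: [-3.141, 0.173, -2.926]
force: [-5.2, -1.3, 7.5]
grip_width: 0.018
force [-4.58 -1.52  6.87] q6 0.37 w 0.0182
grasp pt in cradle [ 0.4 -0.2  3.7] tool rot err/delta:
z 0.0 rot(tool,deg) [-0.03 -0.08 -0.03] | shift in cur tool mm [-0.5  0.2  3.9] | shift in target tool mm [-0.5  0.2  3.9] norm 3.9
scene 221 y0 -0.02 z(5) 4.53 slopes deg [ 0.02 -3.72] cost/pt 5.82 x range [-97.2  76.2  78.1]
top 139 y0 -2.47 z(5) 6.54 slopes deg [ 0.55 -5.09] cost/pt 1.28 x range [30.1 94.4 95.4]
```

View pics/s24.png

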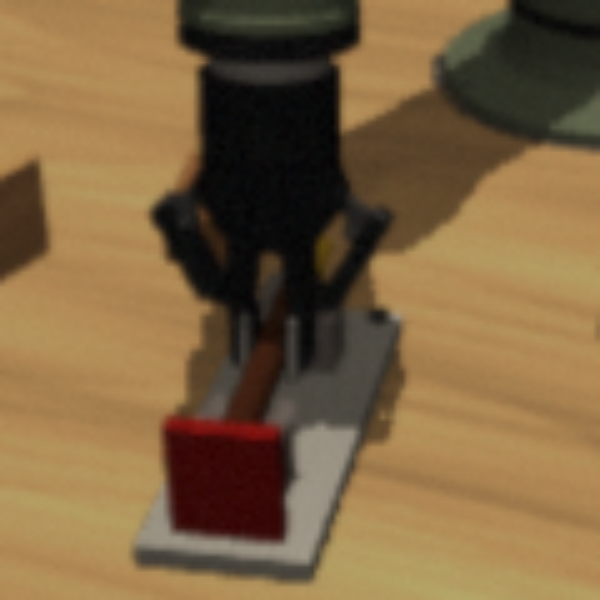

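```bash
python3 -m handwheel '[{"offset":[0,0,1.5],"rot":[0,0,0],"claw":-1},{"offset":[0,0,0],"rot":[0,0,0],"claw":-1}]' 40
python3 -m handwheel '[{"offset":[0,0,1.2],"rot":[0,0,0],"claw":-1},{"offset":[0,0,0],"rot":[0,0,0],"claw":-1}]' 40
python3 -m handwheel '[{"offset":[0,0,1],"rot":[0,0,0],"claw":-1},{"offset":[0,0,0],"rot":[0,0,0],"claw":-1}]' 40
python3 see.py 25 0
```

```text
clock: 30.3
position: [0.5631, -0.0211, 0.0369]
tool_rot: [-3.141, 0.173, -2.926]
force: [-4.4, -0.9, 5.1]
grip_width: 0.0181
clock: 30.5
position: [0.5632, -0.0211, 0.0358]
tool_rot: [-3.141, 0.173, -2.926]
force: [-6.4, -1.5, 7.9]
grip_width: 0.0181
clock: 30.7
position: [0.5634, -0.021, 0.0348]
tool_rot: [-3.141, 0.173, -2.926]
force: [-5.8, -0.7, 6.8]
grip_width: 0.0178
force [-4.42 -0.79  6.46] q6 0.36 w 0.0182
grasp pt in cradle [ 0.9 -0.2  0. ] tool rot err/delta:
z 0.0 rot(tool,deg) [-0.03 -0.09 -0.03] | shift in cur tool mm [-0.6  0.2  0.1] | shift in target tool mm [-0.6  0.2  0.1] norm 0.7
scene 206 y0 0.06 z(5) 1.36 slopes deg [-0.02 -0.96] cost/pt 5.48 x range [-97.3  77.6  78.4]
top 143 y0 -1.4 z(5) 1.37 slopes deg [ 0.13 -0.38] cost/pt 1.31 x range [30.3 94.6 95.5]
```

```bash
python3 -m handwheel '[{"offset":[-2,0,0.7],"rot":[0,0,0],"claw":-1},{"offset":[-2,0,0.4],"rot":[0,0,0],"claw":-1},{"offset":[0,0,0],"rot":[0,0,0],"claw":-1}]' 40
python3 -m handwheel '[{"offset":[-1,0,0.2],"rot":[0,0,0],"claw":-1},{"offset":[0,0,0],"rot":[0,0,0],"claw":-1}]' 40
python3 -m handwheel '[{"offset":[-1,0,0.2],"rot":[0,0,0],"claw":-1},{"offset":[0,0,0],"rot":[0,0,0],"claw":-1}]' 40
python3 see.py 26 0
```

```text
clock: 31.1
position: [0.565, -0.0207, 0.0343]
tool_rot: [-3.14, 0.168, -2.926]
force: [-26.1, -2.8, 28.8]
grip_width: 0.0183
clock: 31.3
position: [0.565, -0.0207, 0.0342]
tool_rot: [-3.14, 0.167, -2.926]
force: [-34.8, -2.3, 38.3]
grip_width: 0.018
clock: 31.5
position: [0.5685, -0.02, 0.0343]
tool_rot: [-3.141, 0.171, -2.926]
force: [-10.6, -1.8, 10.2]
grip_width: 0.0184
force [-11.33  -2.77  11.03] q6 0.37 w 0.0181
grasp pt in cradle [ 6.1 -0.3 -0.6] tool rot err/delta:
z 0.0 rot(tool,deg) [-0.05 -0.2  -0.05] | shift in cur tool mm [ 4.4  0.3 -1.4] | shift in target tool mm [ 4.4  0.3 -1.4] norm 4.6
scene 205 y0 -0.1 z(5) 1.54 slopes deg [ 0.13 -1.03] cost/pt 6.33 x range [-97.   78.1  80.2]
top 136 y0 -1.17 z(5) 1.75 slopes deg [-0.08 -1.01] cost/pt 1.56 x range [35.8 98.8 99.1]
```

The rod stuck and then slipped about 4 mm towards the stop, because I was pressing it down too hard. I relieve the downward load before pushing again.

```bash
python3 -m handwheel '[{"offset":[-0.1,0,-0.6],"rot":[0,0,0],"claw":-1},{"offset":[0,0,0],"rot":[0,0,0],"claw":-1},{"offset":[0,0,0],"rot":[0,0,0],"claw":-1}]' 40
python3 - <<'E'
from h import *
import pickle
F=snap(); pickle.dump(F,open("f27.pkl","wb"))
f=F["top"]; x0,y0=290,190
cv2.imwrite("pics/t27.png",cv2.resize(f["color"][190:250,290:350,::-1],(600,600),interpolation=cv2.INTER_CUBIC))
for nm,pt in (("end x=100,z=10",[.1,0,.01]),("stop x=101 z=21",[.101,0,.021])): print(nm,(proj(f,CV+AC@np.array(pt))-[x0,y0])*10)
s,R0,p0=cur(); print(s["force"].round(1),((p0+R0@GT-CV)@AC*1e3).round(1))
E
```

```text
clock: 31.9
position: [0.5685, -0.0201, 0.0345]
tool_rot: [-3.141, 0.171, -2.927]
force: [-6.6, -1.6, 3.1]
grip_width: 0.0182
end x=100,z=10 [193.78949266 205.34239514]
stop x=101 z=21 [194.88846381 196.78019593]
[-7.3 -2.3  2.2] [ 6.1 -0.3 -0.3]
```

View pics/t27.png

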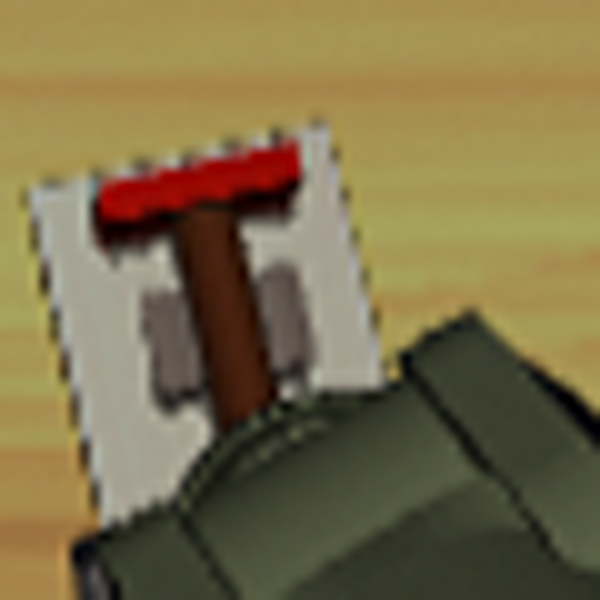

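The end looks nearly at the stop, at (205,210) in the crop. I push in 1 mm steps and watch the force.

```bash
python3 -m handwheel '[{"offset":[-1,0,0.1],"rot":[0,0,0],"claw":-1},{"offset":[0,0,0],"rot":[0,0,0],"claw":-1}]' 40
python3 -m handwheel '[{"offset":[-1,0,0.1],"rot":[0,0,0],"claw":-1},{"offset":[0,0,0],"rot":[0,0,0],"claw":-1}]' 40
python3 see.py 28 0
```

```text
clock: 32.2
position: [0.5684, -0.0201, 0.0343]
tool_rot: [-3.141, 0.169, -2.927]
force: [-13.5, -2.8, 6.6]
grip_width: 0.0182
clock: 32.4
position: [0.5685, -0.0201, 0.0342]
tool_rot: [-3.141, 0.167, -2.927]
force: [-21.1, -4.0, 12.4]
grip_width: 0.0184
force [-20.45  -3.33  13.46] q6 0.38 w 0.0179
grasp pt in cradle [ 6.2 -0.4 -0.6] tool rot err/delta:
z 0.0 rot(tool,deg) [-0.06 -0.42 -0.06] | shift in cur tool mm [ 4.4  0.4 -1.4] | shift in target tool mm [ 4.4  0.4 -1.4] norm 4.6
scene 196 y0 0.21 z(5) 1.17 slopes deg [-0.01 -0.55] cost/pt 5.27 x range [-97.4  77.6  79.4]
top 133 y0 -1.68 z(5) 3.58 slopes deg [ 0.33 -2.02] cost/pt 1.38 x range [37.2 98.  98.6]
```

The position no longer advances, and the axial force (20 N) is now well above what the V friction showed, so the rod is butted on the stop. I ease off the preload, then open.

```bash
python3 -m handwheel '[{"offset":[1.3,0,-0.8],"rot":[0,0,0],"claw":-1},{"offset":[0.7,0,-0.3],"rot":[0,0,0],"claw":-1},{"offset":[0,0,0],"rot":[0,0,0],"claw":-1},{"offset":[0,0,0],"rot":[0,0,0],"claw":-1}]' 40
python3 see.py 29 0
python3 -m handwheel '[{"offset":[0,0,0],"rot":[0,0,0],"claw":-0.5},{"offset":[0,0,0],"rot":[0,0,0],"claw":-0.45},{"offset":[0,0,0],"rot":[0,0,0],"claw":-0.35},{"offset":[0,0,0],"rot":[0,0,0],"claw":-0.2},{"offset":[0,0,0],"rot":[0,0,0],"claw":0},{"offset":[0,0,0],"rot":[0,0,0],"claw":0.2},{"offset":[0,0,0],"rot":[0,0,0],"claw":0.2}]' 40
python3 see.py 30 0
```

```text
clock: 32.9
position: [0.5684, -0.02, 0.0354]
tool_rot: [-3.141, 0.171, -2.927]
force: [-6.8, -3.2, 0.8]
grip_width: 0.0186
force [-5.7  -2.29  0.58] q6 0.37 w 0.0182
grasp pt in cradle [ 6.1 -0.3  0.6] tool rot err/delta:
z 0.0 rot(tool,deg) [-0.03 -0.2  -0.05] | shift in cur tool mm [ 4.5  0.3 -0.2] | shift in target tool mm [ 4.5  0.3 -0.2] norm 4.5
scene 209 y0 0.05 z(5) 2.41 slopes deg [ 0.07 -1.69] cost/pt 5.75 x range [-96.3  77.4  78.6]
top 137 y0 0.22 z(5) 2.05 slopes deg [-0.91 -1.12] cost/pt 1.38 x range [36.1 97.8 99.2]
clock: 33.7
position: [0.57, -0.0194, 0.0361]
tool_rot: [-3.141, 0.174, -2.926]
force: [0.4, -0.3, -0.1]
grip_width: 0.051
force [0.16 0.13 0.5 ] q6 0.37 w 0.0511
grasp pt in cradle [ 7.6 -0.1  1.2] tool rot err/delta:
z 0.0 rot(tool,deg) [-0.02 -0.02 -0.02] | shift in cur tool mm [6.2 0.1 0.1] | shift in target tool mm [6.2 0.1 0.1] norm 6.2
scene 222 y0 0.17 z(5) 0.66 slopes deg [-0.02 -0.24] cost/pt 3.04 x range [-70.1  76.5  80.7]
top 134 y0 -0.83 z(5) 3.01 slopes deg [-0.51 -1.44] cost/pt 1.31 x range [37.7 98.2 98.3]
```

View pics/s30.png

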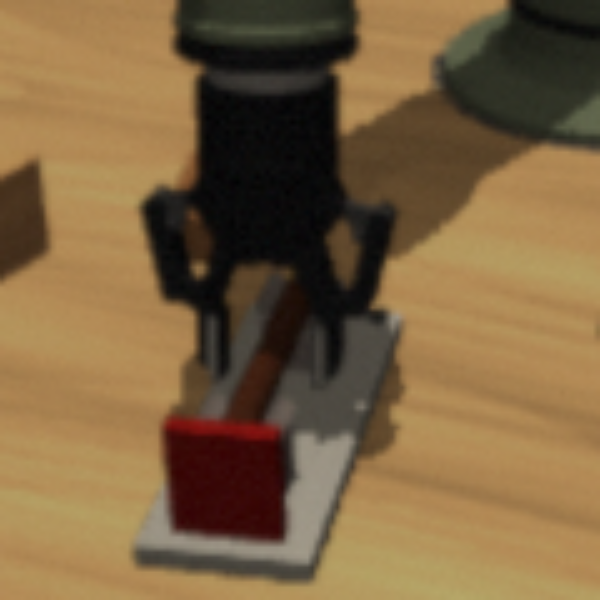

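Released; both pads are clear of the rod. I retreat upward along the tool axis and back towards the robot for an open view.

```bash
python3 -m handwheel '[{"offset":[0,0,-10],"rot":[0,0,0],"claw":0.2},{"offset":[0,0,-25],"rot":[0,0,0],"claw":0.2},{"offset":[0,0,-40],"rot":[0,0,0],"claw":0.2},{"offset":[0,0,-45],"rot":[0,0,0],"claw":0.2},{"offset":[0,0,-45],"rot":[0,0,0],"claw":0.2},{"offset":[0,30,-30],"rot":[0,0,0],"claw":0.2},{"offset":[0,45,0],"rot":[0,0,0],"claw":0.2},{"offset":[0,45,0],"rot":[0,0,0],"claw":0.2},{"offset":[0,45,0],"rot":[0,0,0],"claw":0.2},{"offset":[0,45,0],"rot":[0,0,0],"claw":0.2},{"offset":[0,30,0],"rot":[0,0,0],"claw":0.2},{"offset":[0,0,0],"rot":[0,0,0],"claw":0.2}]' 40
python3 - <<'E'
from h import *
import pickle
F=snap(); pickle.dump(F,open("f31.pkl","wb"))
cv2.imwrite("pics/s31.png",F["scene"]["color"][:,:,::-1])
cv2.imwrite("pics/t31.png",cv2.resize(F["top"]["color"][190:310,260:380,::-1],(600,600),interpolation=cv2.INTER_CUBIC))
for n in F:
    q=(cloud(F[n]).reshape(-1,3)-CV)@AC*1e3; c=F[n]["color"].reshape(-1,3).astype(int)
    s=np.isfinite(q[:,0])&(abs(q[:,1])<12)&(abs(q[:,0])<120)&(q[:,2]>0)&(q[:,2]<30)&~((c[:,0]>c[:,1]*2.5)&(c[:,0]>90))
    s2=s&((abs(q[:,0])<47)|((abs(q[:,0])>83)&(abs(q[:,0])<97)))
    k=q[s2]
    L=least_squares(lambda p:np.hypot(k[:,1]-p[0]-p[1]*k[:,0],k[:,2]-p[2]-p[3]*k[:,0])-10,[0,0,0,0],loss="soft_l1",f_scale=1)
    yel=q[np.isfinite(q[:,0])&(abs(q[:,1])<12)&(abs(q[:,0])<125)&(q[:,2]>0)&(q[:,2]<25)&(c[:,0]>c[:,2]*2.5)&(c[:,1]>c[:,0]*.65)]
    print(n,len(k),"y,z",L.x[[0,2]].round(2),"slopes",np.degrees(L.x[[1,3]]).round(2),"z at -65,65",(L.x[2]+L.x[3]*np.array([-65,65])).round(2),"x range",np.percentile(q[s][:,0],[1,99.5]).round(1),"yellow x",np.percentile(yel[:,0],[2,50,98]).round(1) if len(yel) else None)
E
```

```text
clock: 35.0
position: [0.4841, 0.2122, 0.229]
tool_rot: [3.14, 0.175, -2.92]
force: [0.6, -0.6, 0.6]
grip_width: 0.0515
scene 156 y,z [0.26 0.43] slopes [ 0.09 -0.19] z at -65,65 [0.64 0.22] x range [-96.6 114.8] yellow x [-98.8 -84.8 -67.3]
top 271 y,z [-1.07  1.12] slopes [-0.24  0.05] z at -65,65 [1.07 1.17] x range [-98.5 101.1] yellow x [-98.8 -83.8 -68.5]
```

View pics/s31.png

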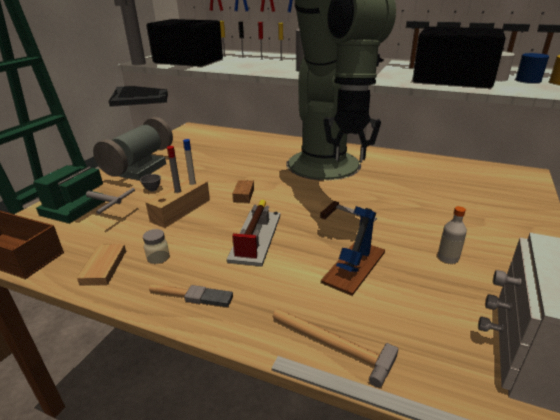

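View pics/t31.png

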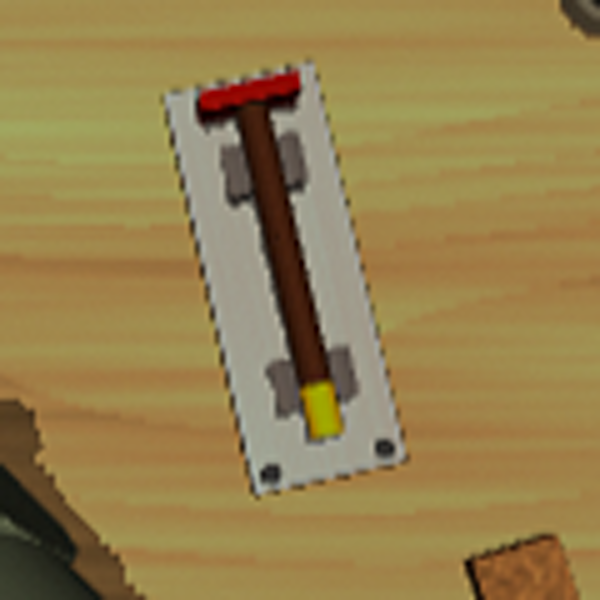

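The walnut rod lies level in both V's, with its yellow end at (262,205) towards the robot and its bare end at the red stop. In both cameras the yellow end measures at x = -99 mm, so the bare end is at +101 mm, where the stop's face is. The other two rods, glue and jar stand unchanged, and the arm is clear.

```bash
python3 -c "
from workcell import bot,status
print(status.observe()['qd'].round(3)); print(bot.job_done())"
```

```text
[ 0.032  0.001  0.018  0.007  0.002 -0.006  0.008]
the job is handed in; nothing more can be done
None
```

The walnut dowel is in the drilling cradle and the job was handed in at about 35 s of the 61 s limit. I drew it by its upper end, set it in the blue V-rest with the yellow end up, and let go. I then took it by the middle and laid it in both V's with the bare end against the red stop.

**Last checks**
- **Seating:** both cameras show the rod level to within 0.2° and about 1 mm or less from the nominal V axis.
- **Stop:** the yellow end measures at -99 mm, which puts the bare end at about +101 mm, where the stop's face is. The push also ended on a hard contact of about 20 N. Any gap smaller than 1 mm would not show in the pictures.
- **Surroundings:** the other two rods, the glue bottle and the jar stand as before, and the arm was clear of everything.

**What did not go to plan**
- **Fingertips:** they stand about 29 mm further back than the stated tool frame. I found this when the first two tries at the middle grasp missed; one caught only the top of the rod and the other closed on nothing. The rod stayed in the rest both times.
- **V-rest:** the rod tilted 2.7° in the grip as it touched the rest. I corrected that before letting go.
- **Joint 6:** it reached its lower limit on the way to the cradle, so I came in with the bare end low and pressed the rod level against the V.
- **Pushing to the stop:** the rod stuck and then slipped about 4 mm towards the stop, with about 35 N axial and 38 N vertical force at the wrist. I eased the load before the final push.

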